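# Cull the weak cells from the crate and slide the return tote to its bay

### The job

Throw the orange isolator lever fully over to its far side (off), then draw every red-topped weak cell out of the packed crate, leaving the blue-topped ones standing there, and stand each upright on the floor of its own compartment in the green tote. When all are in, slide the loaded tote across the shelf, without lifting it, until it stands wholly inside the yellow outline. Last, throw the lever fully back to the robot's side (on); leave the other things on the shelf alone.

Things in the scene. Friction and masses are not known exactly. Their poses are not given: they have to be found in the camera images.
- crate: Black open crate, fixed, 192 x 192 mm outside, walls 6 mm thick and 62 mm high, floor 6 mm. Origin at the centre of its underside, axes along its sides. The cells stand on its floor in a 3 x 3 grid of 59 mm pitch, so their posts reach 121 mm above the shelf.
- weak1: Weak cell: grey block with red top and red post, 58 x 58 mm and 80 mm tall with a square grip post 22 x 22 mm rising another 35 mm from the middle of its top (115 mm overall; about 0.3 kg, rigid). Origin at the centre of its underside, z up, x and y along its sides. Three or four weak cells and always five good ones stand in a random 3 x 3 arrangement in the crate, sides nearly touching (about 1 mm); where a weak cell is absent its place is empty.
- weak2: Weak cell: grey block with red top and red post, 58 x 58 mm and 80 mm tall with a square grip post 22 x 22 mm rising another 35 mm from the middle of its top (115 mm overall; about 0.3 kg, rigid). Origin at the centre of its underside, z up, x and y along its sides. Three or four weak cells and always five good ones stand in a random 3 x 3 arrangement in the crate, sides nearly touching (about 1 mm); where a weak cell is absent its place is empty.
- weak3: Weak cell: grey block with red top and red post, 58 x 58 mm and 80 mm tall with a square grip post 22 x 22 mm rising another 35 mm from the middle of its top (115 mm overall; about 0.3 kg, rigid). Origin at the centre of its underside, z up, x and y along its sides. Three or four weak cells and always five good ones stand in a random 3 x 3 arrangement in the crate, sides nearly touching (about 1 mm); where a weak cell is absent its place is empty.
- weak4: Weak cell: grey block with red top and red post, 58 x 58 mm and 80 mm tall with a square grip post 22 x 22 mm rising another 35 mm from the middle of its top (115 mm overall; about 0.3 kg, rigid). Origin at the centre of its underside, z up, x and y along its sides. Three or four weak cells and always five good ones stand in a random 3 x 3 arrangement in the crate, sides nearly touching (about 1 mm); where a weak cell is absent its place is empty.
- good1: Good cell: grey block with blue top and blue post, 58 x 58 mm and 80 mm tall with a square grip post 22 x 22 mm rising another 35 mm from the middle of its top (115 mm overall; about 0.3 kg, rigid). Origin at the centre of its underside, z up, x and y along its sides. Three or four weak cells and always five good ones stand in a random 3 x 3 arrangement in the crate, sides nearly touching (about 1 mm); where a weak cell is absent its place is empty.
- good2: Good cell: grey block with blue top and blue post, 58 x 58 mm and 80 mm tall with a square grip post 22 x 22 mm rising another 35 mm from the middle of its top (115 mm overall; about 0.3 kg, rigid). Origin at the centre of its underside, z up, x and y along its sides. Three or four weak cells and always five good ones stand in a random 3 x 3 arrangement in the crate, sides nearly touching (about 1 mm); where a weak cell is absent its place is empty.
- good3: Good cell: grey block with blue top and blue post, 58 x 58 mm and 80 mm tall with a square grip post 22 x 22 mm rising another 35 mm from the middle of its top (115 mm overall; about 0.3 kg, rigid). Origin at the centre of its underside, z up, x and y along its sides. Three or four weak cells and always five good ones stand in a random 3 x 3 arrangement in the crate, sides nearly touching (about 1 mm); where a weak cell is absent its place is empty.
- good4: Good cell: grey block with blue top and blue post, 58 x 58 mm and 80 mm tall with a square grip post 22 x 22 mm rising another 35 mm from the middle of its top (115 mm overall; about 0.3 kg, rigid). Origin at the centre of its underside, z up, x and y along its sides. Three or four weak cells and always five good ones stand in a random 3 x 3 arrangement in the crate, sides nearly touching (about 1 mm); where a weak cell is absent its place is empty.
- good5: Good cell: grey block with blue top and blue post, 58 x 58 mm and 80 mm tall with a square grip post 22 x 22 mm rising another 35 mm from the middle of its top (115 mm overall; about 0.3 kg, rigid). Origin at the centre of its underside, z up, x and y along its sides. Three or four weak cells and always five good ones stand in a random 3 x 3 arrangement in the crate, sides nearly touching (about 1 mm); where a weak cell is absent its place is empty.
- tote: Loose green tote, 152 x 152 mm outside, walls 64 mm high and 4 mm thick, floor 4 mm, about 0.45 kg, parted by a cross of two dividers, 4 mm thick and as high as the walls, into four square compartments 70 mm wide whose centres lie at (+-37, +-37) mm from the tote's centre along its x and y axes. Origin at the centre of its underside. It slides on the shelf (dry friction; 2 N empty to 16 N full) and may be knocked aside by 2 to 4 cm during the run.
- tote_c0 (a point): Outer bottom corner of the tote at (+76, +76) mm along the tote's x and y.
- tote_c1 (a point): Outer bottom corner of the tote at (-76, +76) mm along the tote's x and y.
- tote_c2 (a point): Outer bottom corner of the tote at (-76, -76) mm along the tote's x and y.
- tote_c3 (a point): Outer bottom corner of the tote at (+76, -76) mm along the tote's x and y.
- bay: Square outline painted flat on the shelf in yellow, 220 x 220 mm inside the 12 mm line. Origin at its centre, axes along its sides, within 0.15 rad of the world's.
- isolator_base: Black block that carries the isolator lever, fixed. Origin at the centre of its underside; its +x axis, within 0.3 rad of straight away from the robot, is the direction in which the lever is thrown. 70 x 50 x 25 mm; the lever's pivot axis runs along the block's y, 22 mm above its underside.
- isolator (a joint): Angle of the isolator lever in rad: 0 leaning to the block's -x side (on, towards the robot), 1.0 leaning fully to its +x side (off, the far stop). It starts between 0 and 0.15 and stays where it is left; a few newtons at the tip move it.
- isolator_tip (a point): Tip of the orange lever: the centre of its 26 mm ball knob, 80 mm from the pivot; the lever is upright at 0.5 rad, so the tip lies about 38 mm to the block's -x side and 92 mm above the shelf at 0, as far to the +x side at 1.0. The rod below it is 10 mm thick.
- clamp: Stubby red plastic jump clamp with copper jaws, about 120 x 50 x 22 mm, lying loose; leave alone.
- terminal1: Brass ring terminal, about 80 x 36 x 16 mm, lying loose; leave alone.
- terminal2: Brass ring terminal like terminal1; leave alone.
- pack: Matte grey lithium cell pack with a black band, 100 x 170 x 75 mm, 1.6 kg, loose; leave alone.

How it is judged:
By the outcome, as a careful person would: the job done as asked, in the order asked, and still so for the second after the job is handed in, with the robot touching nothing.
Of weak1, weak2, weak3, weak4 only 3 to 4 are there at a start; the rules pass over those that are not, and their reading is None.
At some moment in a run one of tote may be knocked a few centimetres aside while the robot is not near it.
It also fails if it takes over 210 s, if anything falls off the work surface, if the arm or the gripper's body presses on something with over 40 N, if the wrist force passes 120 N, or if a joint passes its speed limit or range.

### The arm

A 6-joint arm with a two-finger parallel gripper is mounted at the origin on the work surface. World frame = base frame: x ahead of the robot, y to its left, z up, the work surface at z = 0. Lengths are in m, angles in rad, forces in N, time in s.
With the tool pointing down it reaches from about 0.3 to 0.875 m from the base axis. Payload 6.4 kg.
Tool frame: the origin (TCP) lies between the finger pads; the fingertips stand tip_extent ahead of it and the grasp point (between the pads) lies 5 mm behind it (tip_extent is the distance from the TCP to the fingertips, in m); z points along the fingers, y is the direction in which the jaws open and shut (so a half turn about z gives the same grasp; the last joint's range is limited). The gripper opens to 85 mm and grips with 20 to 120 N. Pads are 22 mm wide; open, the fingers measure 114 mm over their backs; the gripper's body (76 mm by 85 mm) begins 54 mm behind the grasp point. The pads swing forward as they close: fully open they stand 13 mm farther back than shut.
Start: joints at [-1.373, 0.181, 1.607, -0, 1.354, -0.206], TCP at [0.226, -0.529, 0.245] pointing down, gripper open.
Joint ranges: [-2.99, 2.99], [-0.89, 2.07], [0.3, 2.58], [-1.14, 4.28], [0, 2.63], [-3.12, 3.12]. Speed limits (rad/s): [2.57, 2.57, 3.01, 3.14, 3.14, 3.14].

### API

Orientations are given as a unit quaternion [w, x, y, z].
In Python, from bench import * gives the robot as it stands.
- The arm moves only by the shell command python3 -m jog 'ROWS'. ROWS is JSON, a list of rows, each a list of 3 entries, a list of its own where there are three numbers: the shift along the tool's x, y, z in mm, then the turn, a rotation vector about the tool's x, y, z in rad, then the opening, from 0 (shut) to 1 (fully open). A call has 1 to 20 rows; each row is the pose to reach, as a shift and turn from the pose measured when the call began, along the tool's axes at that moment; what a row does not reach only later rows make up. A row lasts 1/12 s, in which the tool goes at most 41.7 mm and 7.16 degrees, less where a joint would pass 70% of its speed; a pose out of reach is approached as far as the arm can. A call with a gripper value outside its range is refused whole. The fingers move at their own pace and stop on an object; the grip force is fixed at half the most. Time passes only in rows, so rows that repeat a pose let the fingers close. It gives the time, the measured TCP pose, the force and the opening at its end, in the units of the state.
- get_obs(): the state, without advancing time (a new reading comes with each control period).
- camera(name): name is "side" or "top"; returns (picture, depth): 400x640x3 uint8, red, green, blue; 400x640 float32, m along the optical axis (not along the pixel's ray), 0 where there is no reading.
- get_calibration(name): a dict with "fx", "fy", "cx", "cy" (pixels), "k1" (the pictures are not rectified: a ray, as slopes to the right and down, at radius r is drawn at 1 + k1 r^2 times it, then the intrinsics apply), "world_from_camera" (4x4, takes a point from camera to world coordinates). Camera axes: x right, y down, z forward; pixel columns grow to the right and rows downward; lengths in m; the calibration is good to about 2 mm. A picture is of the moment at which its call begins. get_calibration takes no time and is no camera call.
- hand_in(): hands the job in, once; it reports no verdict.
The state is a dict: "time_s": time; "q": joint angles; "dq": joint speeds; "joint_efforts": joint torques, N m; "eef_pos": TCP position; "eef_rot": TCP orientation; "wrist_force": force on the tool from outside, world axes, zero at the start; "torque": the same for the moment, N m; "opening": opening from 0.0 (shut) to 1.0 (fully open).
Only numpy, scipy, OpenCV 4.12 (cv2) and the standard library are available. Lean on these libraries where they do the work, as an engineer would, in place of code of your own. Each camera call takes 0.05 s, during which the arm holds its last target.

## Working session

There is one attempt and no reset: what is moved stays moved. The work goes in short steps, Python scripts to look and compute and a shell command to move; the robot and the scene stay as the last step left them, time stands still between calls to the robot, and variables do not carry over. Pictures are saved under pics/ and viewed, and the job is handed in when it is done.

```bash
ls -la; mkdir -p pics
python3 - <<'E'
from bench import *
import cv2,numpy as np
o=get_obs()
for k,v in o.items(): print(k,v)
for n in("side","top"):
    p,d=camera(n); cv2.imwrite(f"pics/{n}0.png",p[:,:,::-1]); np.savez(f"pics/{n}0.npz",p=p,d=d)
    c=get_calibration(n); print(n,c)
E
```

```text
total 12
drwxr-xr-x  3 agent agent 4096 Dec  7 15:38 .
drwxr-xr-x 23 root  root  4096 Dec  7 15:38 ..
drwxr-xr-x  2 agent agent 4096 Dec  7 15:38 pics
time_s 0.0
q [-1.37329510e+00  1.81536441e-01  1.60800874e+00 -2.69119403e-05
  1.35382010e+00 -2.06336510e-01]
dq [ 0.00021955 -0.00027444  0.00035784 -0.00068949 -0.00057655 -0.00069163]
joint_efforts [ 1.45247359e-03 -4.44860029e+01 -3.51342881e+01 -2.33672263e-04
  9.02995351e-03 -5.11188915e-06]
eef_pos [ 0.22582817 -0.52821425  0.24438637]
eef_rot [-8.86367080e-04  9.79682585e-01  2.00552354e-01 -9.22234467e-06]
wrist_force [0.10250007 0.04518278 0.13408092]
torque [0.00685456 0.04544539 0.00597448]
opening 0.9999572528782795
side {'fx': 440.6803645769174, 'fy': 440.6803645769174, 'cx': 322.2749144319665, 'cy': 198.65034709696542, 'k1': -0.10489915844656171, 'world_from_camera': array([[-0.98861989, -0.0828384 ,  0.12557272,  0.45439311],
       [-0.14901677,  0.65361176, -0.7420146 ,  0.83068494],
       [-0.0206085 , -0.75228284, -0.6585179 ,  0.83207009],
       [ 0.        ,  0.        ,  0.        ,  1.        ]])}
top {'fx': 447.0526714561541, 'fy': 447.0526714561541, 'cx': 317.2323780207241, 'cy': 195.7771134003141, 'k1': -0.05280143328272766, 'world_from_camera': array([[-0.0056242 , -0.99823006,  0.05920403,  0.56209903],
       [-0.99987896,  0.00475489, -0.01481397,  0.01781817],
       [ 0.01450624, -0.05928018, -0.99813598,  1.15172201],
       [ 0.        ,  0.        ,  0.        ,  1.        ]])}
```

View pics/side0.png

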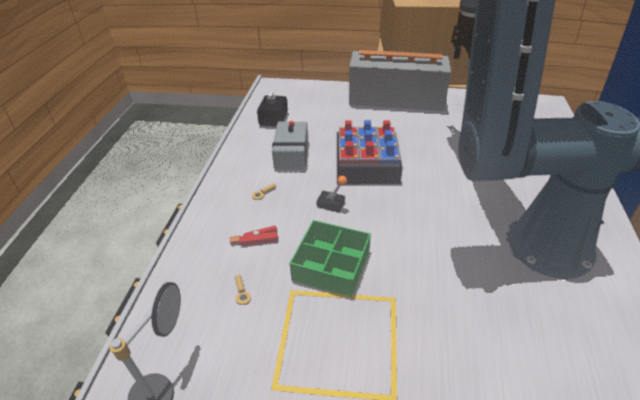

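View pics/top0.png

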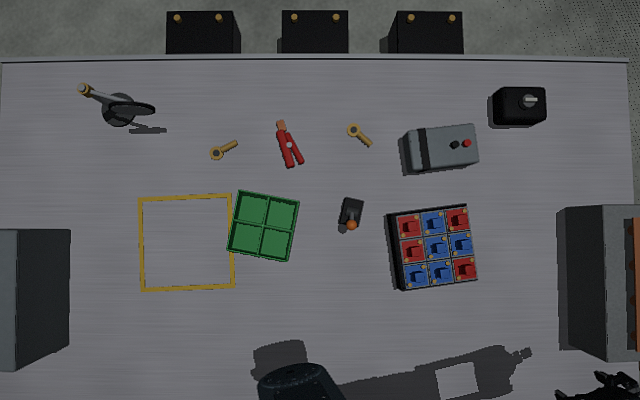

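```bash
cat > h.py <<'E'
from bench import *
import cv2,numpy as np
from scipy.spatial.transform import Rotation as R
def und(n,uv):
    c=get_calibration(n);K=np.array([[c['fx'],0,c['cx']],[0,c['fy'],c['cy']],[0,0,1]])
    uv=np.asarray(uv,float).reshape(-1,1,2)
    return cv2.undistortPoints(uv,K,np.array([c['k1'],0,0,0.])).reshape(-1,2),c['world_from_camera']
def plane(n,uv,z):
    s,T=und(n,uv); d=np.c_[s,np.ones(len(s))]@T[:3,:3].T; o=T[:3,3]
    return o+d*((z-o[2])/d[:,2])[:,None]
def cloud(n,d):
    v,u=np.mgrid[0:400,0:640]; s,T=und(n,np.c_[u.ravel(),v.ravel()])
    p=np.c_[s,np.ones(len(s))]*d.ravel()[:,None]
    return (p@T[:3,:3].T+T[:3,3]).reshape(400,640,3)
def masks(p):
    h=cv2.cvtColor(p,cv2.COLOR_RGB2HSV).astype(int);H,S,V=h[...,0],h[...,1],h[...,2]
    return dict(red=((H<5)|(H>172))&(S>140)&(V>60),blue=(H>100)&(H<125)&(S>130)&(V>60),green=(H>50)&(H<85)&(S>110)&(V>40),
      yellow=(H>20)&(H<32)&(S>140)&(V>120),orange=(H>=5)&(H<16)&(S>160)&(V>100))
def look(tag):
    o={}
    for n in("side","top"):
        p,d=camera(n); cv2.imwrite(f"pics/{n}{tag}.png",p[:,:,::-1]); np.savez(f"pics/{n}{tag}.npz",p=p,d=d); o[n]=(p,d)
    return o
def load(n,tag):
    z=np.load(f"pics/{n}{tag}.npz");return z['p'],z['d']
def yawof(o):
    m=R.from_quat(o['eef_rot'],scalar_first=True).as_matrix();return m
def goto(pos,yaw=None,o=None):
    """yaw = world angle of the tool y axis (jaw direction), tool down; picks nearest of half turns"""
    o=o or get_obs();m=yawof(o)
    s=m.T@(np.array(pos)-o['eef_pos'])*1000
    cur=np.arctan2(m[1,1],m[0,1])
    if yaw is None: yaw=cur
    out=[]
    for k in(-2,-1,0,1,2):
        y=yaw+k*np.pi
        if abs(y-cur)>3.3: continue
        ty=np.array([np.cos(y),np.sin(y),0]);tz=np.array([0,0,-1.]);tx=np.cross(ty,tz)
        rv=R.from_matrix(m.T@np.c_[tx,ty,tz]).as_rotvec()
        out.append((rv.round(3), round(o['q'][5],2)))
    print("shift mm",s.round(1),"curyaw",cur.round(3),"turns",out)
E
cat > m.py <<'E'
from h import *
import sys
tag=sys.argv[1]
p,d=load("top",tag);M=masks(p);C=cloud("top",d)
def blobs(m,a=20):
    n,l,s,c=cv2.connectedComponentsWithStats(m.astype(np.uint8))
    return [(l==i,s[i,4],c[i]) for i in range(1,n) if s[i,4]>=a]
for col in("red","blue"):
    m=M[col]&(C[...,2]>.108)&(C[...,2]<.14)
    for b,a,c in blobs(m,15):
        print(col,"post",a,c.round(1),"z",np.median(C[b][:,2]).round(4),"plane",plane("top",[c],.121)[0].round(4),"cloud",C[b].mean(0).round(4))
m=M['green']; 
b=max(blobs(m),key=lambda x:x[1])[0]; b=b&(C[...,2]>.055)&(C[...,2]<.075)
pts=C[b]; pl=plane("top",np.argwhere(b)[:,::-1],.064)
r=cv2.minAreaRect(pl[:,:2].astype(np.float32)*1000); print("tote",r, "z",np.median(pts[:,2]))
print("corners",cv2.boxPoints(r).round(1).tolist())
b=M['yellow']&(abs(C[...,2])<.012); b=max(blobs(b),key=lambda x:x[1])[0]
pl=plane("top",np.argwhere(b)[:,::-1],0); r=cv2.minAreaRect(pl[:,:2].astype(np.float32)*1000); print("bay",r,cv2.boxPoints(r).round(1).tolist())
for b,a,c in blobs(M['orange'],15):
    print("orange",a,c.round(1),C[b].mean(0).round(3),C[b].max(0).round(3), "plane.09",plane("top",[c],.092)[0].round(4))
E
python3 m.py 0
```

```text
red post 87 [462.  218.9] z 0.1199 plane [ 0.5678 -0.3342  0.121 ] cloud [ 0.5678 -0.3345  0.12  ]
red post 83 [411.9 225.6] z 0.1199 plane [ 0.5531 -0.2161  0.121 ] cloud [ 0.5531 -0.2164  0.1198]
red post 85 [415.5 251.4] z 0.1198 plane [ 0.4934 -0.2235  0.121 ] cloud [ 0.4934 -0.2238  0.1201]
red post 88 [469.1 269.8] z 0.1193 plane [ 0.4499 -0.3484  0.121 ] cloud [ 0.4497 -0.349   0.1193]
blue post 86 [436.8 222.2] z 0.1205 plane [ 0.5605 -0.2745  0.121 ] cloud [ 0.5605 -0.2746  0.1205]
blue post 89 [465.8 244.4] z 0.1201 plane [ 0.5085 -0.3418  0.121 ] cloud [ 0.5085 -0.3422  0.12  ]
blue post 85 [440.7 247.8] z 0.1199 plane [ 0.5012 -0.2826  0.121 ] cloud [ 0.5011 -0.2829  0.1201]
blue post 89 [444.6 273.4] z 0.1201 plane [ 0.4422 -0.2905  0.121 ] cloud [ 0.4421 -0.2908  0.1202]
blue post 86 [419.3 277. ] z 0.1201 plane [ 0.4347 -0.2314  0.121 ] cloud [ 0.4346 -0.2317  0.1201]
tote ((555.364013671875, 135.33831787109375), (151.4639892578125, 149.9671630859375), 78.55624389648438) z 0.062477600614281315
corners [[466.79998779296875, 76.0], [613.7999877929688, 46.20000076293945], [643.9000244140625, 194.6999969482422], [496.8999938964844, 224.39999389648438]]
bay ((513.1114501953125, 339.6324462890625), (241.35357666015625, 241.96299743652344), 2.5835490226745605) [[387.1000061035156, 455.1000061035156], [398.0, 213.3000030517578], [639.0999755859375, 224.1999969482422], [628.2000122070312, 465.8999938964844]]
orange 69 [351.4 224.2] [ 0.557 -0.078  0.104] [ 0.567 -0.067  0.11 ] plane.09 [ 0.5571 -0.0786  0.092 ]
```

Run:
```python
import bench; print([x for x in dir(bench) if not x.startswith('__')]); print(getattr(bench,'tip_extent',None), getattr(bench,'TIP_EXTENT',None))
from h import *
print(yawof(get_obs()).round(3))
p,d=load("side",'0');M=masks(p);C=cloud("side",d)
for col in("red","blue"):
    m=(M[col]&(C[...,2]>.112)&(C[...,2]<.14)).astype(np.uint8)
    n,l,s,c=cv2.connectedComponentsWithStats(m)
    for i in range(1,n):
        if s[i,4]>5: print(col,s[i,4],C[l==i].mean(0).round(4))
m=M['green']&(C[...,2]>.055)&(C[...,2]<.075)
r=cv2.minAreaRect((C[m][:,:2]*1000).astype(np.float32));print(r)
m=M['orange']&(C[...,0]>.4)&(C[...,0]<.7)&(C[...,2]<.13)&(C[...,2]>.05)
print("orange",m.sum(),C[m].mean(0),C[m].min(0),C[m].max(0))
# isolator base: dark, near, z .015-.035
for n in("top","side"):
    p,d=load(n,'0');C=cloud(n,d);g=p.max(2)<70
    m=g&(C[...,0]>.5)&(C[...,0]<.68)&(C[...,1]>-.16)&(C[...,1]<0)&(C[...,2]>.018)&(C[...,2]<.035)
    r=cv2.minAreaRect((C[m][:,:2]*1000).astype(np.float32));print(n,m.sum(),r,C[m][:,2].mean())
p,d=load("top",'0');C=cloud("top",d)
cv2.imwrite("pics/iso0.png",cv2.resize(p[180:300,220:490,::-1],None,fx=2.9,fy=2.9,interpolation=cv2.INTER_CUBIC))
```

```text
['MotionError', 'camera', 'get_calibration', 'get_obs', 'hand_in', 'tip_extent']
0.014 None
[[ 0.92   0.393 -0.   ]
 [ 0.393 -0.92   0.002]
 [ 0.    -0.002 -1.   ]]
red 11 [ 0.5649 -0.3302  0.1221]
red 13 [ 0.4485 -0.3458  0.122 ]
red 23 [ 0.5508 -0.2148  0.1226]
red 23 [ 0.492  -0.2226  0.1222]
blue 10 [-0.5784 -1.0592  0.1335]
blue 7 [-0.5808 -1.0935  0.1195]
blue 30 [-0.5788 -0.9995  0.127 ]
blue 15 [ 0.5071 -0.3389  0.1218]
blue 19 [ 0.5582 -0.2721  0.1221]
blue 35 [ 0.5    -0.2834  0.122 ]
blue 19 [ 0.4416 -0.2858  0.1226]
blue 31 [ 0.4343 -0.2316  0.1231]
((552.6016845703125, 140.53079223632812), (141.89430236816406, 146.03125), 77.66108703613281)
orange 2 [ 0.55232739 -0.07715363  0.10847238] [ 0.55105625 -0.07766502  0.10819516] [ 0.55359853 -0.07664224  0.1087496 ]
top 419 ((588.6331176757812, -85.03573608398438), (48.75988006591797, 68.26737213134766), 76.97279357910156) 0.02563447492805323
side 2 ((563.9074096679688, -64.91153717041016), (21.904632568359375, 0.0), -144.29644775390625) 0.022341099100904482
```

View pics/iso0.png

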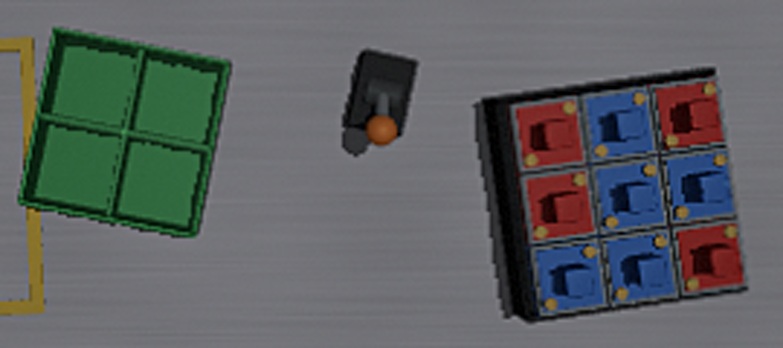

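```bash
python3 -c "
from h import *
goto([.4985,-.0642,.2],-1.798)"
```

```text
shift mm [ 433.1 -319.5   45.1] curyaw -1.167 turns [(array([-0.002,  0.   ,  0.631]), np.float64(-0.21)), (array([-0.000e+00, -2.000e-03, -2.511e+00]), np.float64(-0.21))]
```

```bash
python3 -m jog '[[[433,-319.5,45],[0,0,0.631],0],[[433,-319.5,45],[0,0,0.631],0],[[433,-319.5,45],[0,0,0.631],0],[[433,-319.5,45],[0,0,0.631],0],[[433,-319.5,45],[0,0,0.631],0],[[433,-319.5,45],[0,0,0.631],0],[[433,-319.5,45],[0,0,0.631],0],[[433,-319.5,45],[0,0,0.631],0],[[433,-319.5,45],[0,0,0.631],0],[[433,-319.5,45],[0,0,0.631],0],[[433,-319.5,45],[0,0,0.631],0],[[433,-319.5,45],[0,0,0.631],0],[[433,-319.5,45],[0,0,0.631],0],[[433,-319.5,45],[0,0,0.631],0],[[433,-319.5,45],[0,0,0.631],0],[[433,-319.5,45],[0,0,0.631],0],[[433,-319.5,45],[0,0,0.631],0],[[433,-319.5,45],[0,0,0.631],0]]'; python3 -c "
from h import *
goto([.4985,-.0642,.084],-1.798)"
```

```text
time_s: 1.6
eef_pos: [0.498, -0.0656, 0.2001]
eef_rot: [-0.001, 0.993, -0.114, -0.0]
wrist_force: [0.2, -0.1, -0.5]
opening: 0.006
shift mm [  0.2  -1.4 116.1] curyaw -1.8 turns [(array([1.000e-03, 2.000e-03, 3.139e+00]), np.float64(1.43)), (array([-0.001,  0.001, -0.002]), np.float64(1.43)), (array([1.000e-03, 2.000e-03, 3.139e+00]), np.float64(1.43))]
```

```bash
python3 -m jog '[[[0,-1.4,40],[0,0,0],0],[[0,-1.4,80],[0,0,0],0],[[0,-1.4,116],[0,0,0],0],[[0,-1.4,116],[0,0,0],0],[[10,-1.4,116],[0,0,0],0],[[20,-1.4,116],[0,0,0],0],[[30,-1.4,116],[0,0,0],0],[[40,-1.4,116],[0,0,0],0],[[50,-1.4,116],[0,0,0],0],[[60,-1.4,116],[0,0,0],0],[[70,-1.4,116],[0,0,0],0],[[80,-1.4,116],[0,0,0],0],[[90,-1.4,116],[0,0,0],0],[[98,-1.4,116],[0,0,0],0],[[98,-1.4,116],[0,0,0],0]]'; python3 -c "
from h import *
print(get_obs()['wrist_force'])
look('1')"; python3 m.py 1 | grep orange
```

```text
time_s: 2.85
eef_pos: [0.5956, -0.0881, 0.0862]
eef_rot: [-0.0, 0.993, -0.115, 0.001]
wrist_force: [0.3, 0.5, 0.9]
opening: 0.004
[0.32203704 0.50578762 0.86132146]
```

```bash
python3 -m jog '[[[3,0,2],[0,0,0],0],[[6,0,2],[0,0,0],0],[[9,0,2],[0,0,0],0],[[11,0,2],[0,0,0],0],[[11,0,2],[0,0,0],0]]'; python3 -m jog '[[[2,0,0],[0,0,0],0],[[4,0,0],[0,0,0],0],[[4,0,0],[0,0,0],0]]';  python3 -c "
from h import *
look('1')
p,d=load('side','1');cv2.imwrite('pics/a1.png',cv2.resize(p[100:260,220:480,::-1],None,fx=3,fy=3))"
```

```text
time_s: 3.37
eef_pos: [0.601, -0.0886, 0.0825]
eef_rot: [-0.001, 0.993, -0.114, -0.005]
wrist_force: [-15.5, 1.8, 11.6]
opening: 0.003
time_s: 3.62
eef_pos: [0.6012, -0.0887, 0.0824]
eef_rot: [-0.001, 0.993, -0.114, -0.01]
wrist_force: [-16.0, 2.5, 14.5]
opening: -0.0
```

View pics/a1.png

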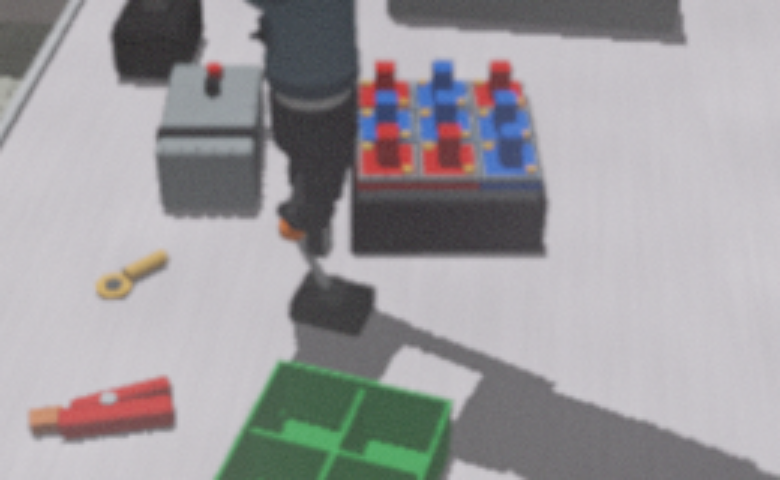

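```bash
python3 -m jog '[[[-15,0,0],[0,0,0],0],[[-20,0,0],[0,0,0],0],[[-20,0,-60],[0,0,0],0.2],[[-20,0,-120],[0,0,0],0.47],[[-20,0,-120],[0,0,0],0.47],[[-20,0,-120],[0,0,0],0.47]]'; python3 -c "
from h import *
goto([.5521,-.2162,.16],-1.449)
look('2')"; python3 m.py 2
```

```text
time_s: 4.22
eef_pos: [0.5889, -0.0863, 0.2121]
eef_rot: [0.0, 0.993, -0.114, -0.002]
wrist_force: [1.3, -0.2, 0.6]
opening: 0.47
shift mm [ -6.2 134.8  52.3] curyaw -1.799 turns [(array([ 6.000e-03, -1.000e-03,  2.791e+00]), np.float64(1.46)), (array([ 0.   ,  0.004, -0.35 ]), np.float64(1.46))]
red post 88 [462.  218.8] z 0.1201 plane [ 0.5679 -0.334   0.121 ] cloud [ 0.5679 -0.3344  0.12  ]
red post 89 [469.1 269.7] z 0.1202 plane [ 0.45   -0.3483  0.121 ] cloud [ 0.4499 -0.3487  0.1199]
blue post 86 [436.8 222.2] z 0.1204 plane [ 0.5605 -0.2745  0.121 ] cloud [ 0.5605 -0.2747  0.1203]
blue post 89 [465.8 244.4] z 0.1202 plane [ 0.5086 -0.3417  0.121 ] cloud [ 0.5086 -0.3419  0.1203]
blue post 86 [440.7 247.9] z 0.1198 plane [ 0.5011 -0.2825  0.121 ] cloud [ 0.5011 -0.2828  0.1198]
blue post 89 [444.5 273.3] z 0.1202 plane [ 0.4424 -0.2904  0.121 ] cloud [ 0.4423 -0.2908  0.12  ]
blue post 85 [419.3 277. ] z 0.1201 plane [ 0.4346 -0.2316  0.121 ] cloud [ 0.4346 -0.2317  0.1203]
tote ((555.2516479492188, 135.12246704101562), (151.98121643066406, 149.7061767578125), 78.71434783935547) z 0.06219928733482216
corners [[467.0, 75.30000305175781], [613.7999877929688, 46.0], [643.5, 195.0], [496.70001220703125, 224.3000030517578]]
bay ((513.1845703125, 339.400390625), (241.320556640625, 242.42312622070312), 2.559845209121704) [[387.20001220703125, 455.1000061035156], [398.1000061035156, 212.89999389648438], [639.0999755859375, 223.6999969482422], [628.2999877929688, 465.8999938964844]]
```

```bash
python3 -m jog '[[[-6,135,20],[0,0.004,-0.35],0.47],[[-6,135,20],[0,0.004,-0.35],0.47],[[-6,135,20],[0,0.004,-0.35],0.47],[[-6,135,52],[0,0.004,-0.35],0.47],[[-6,135,52],[0,0.004,-0.35],0.47],[[-6,135,52],[0,0.004,-0.35],0.47],[[-6,135,52],[0,0.004,-0.35],0.47]]'; python3 -c "
from h import *
goto([.5521,-.2162,.104],-1.449)
look('3')
p,d=load('side','3');cv2.imwrite('pics/a3.png',cv2.resize(p[60:220,270:470,::-1],None,fx=4,fy=3.7))"
```

```text
time_s: 4.9
eef_pos: [0.5482, -0.2144, 0.1525]
eef_rot: [-0.003, 0.998, 0.06, -0.005]
wrist_force: [0.8, -0.4, 0.6]
opening: 0.467
shift mm [ 4.2  2.5 48.4] curyaw -1.45 turns [(array([0.016, 0.009, 3.141]), np.float64(0.88)), (array([-0.006,  0.01 , -0.001]), np.float64(0.88)), (array([0.016, 0.009, 3.141]), np.float64(0.88))]
```

View pics/a3.png

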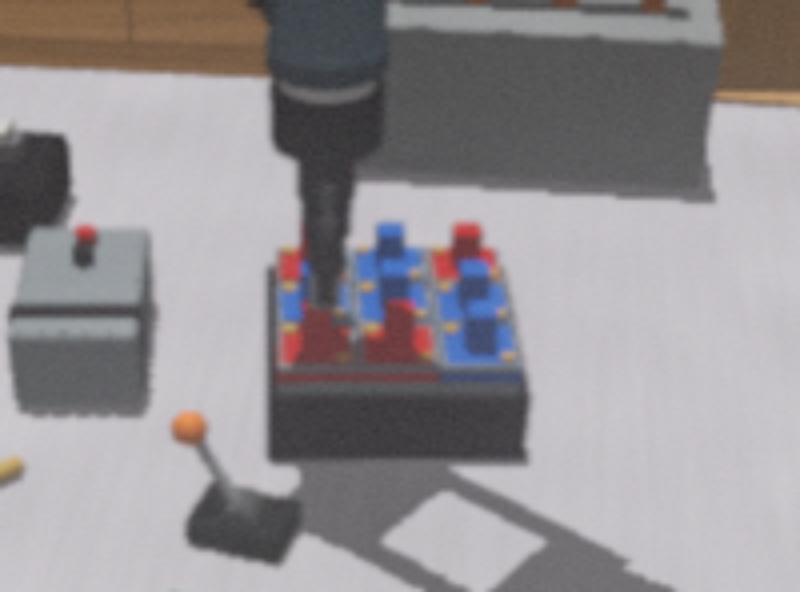

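```bash
python3 -c "
from h import *
p,d=load('side','3')
cv2.imwrite('pics/iso3.png',cv2.resize(p[150:250,280:400,::-1],None,fx=5,fy=5))"
```

```text
(no output)
```

View pics/iso3.png

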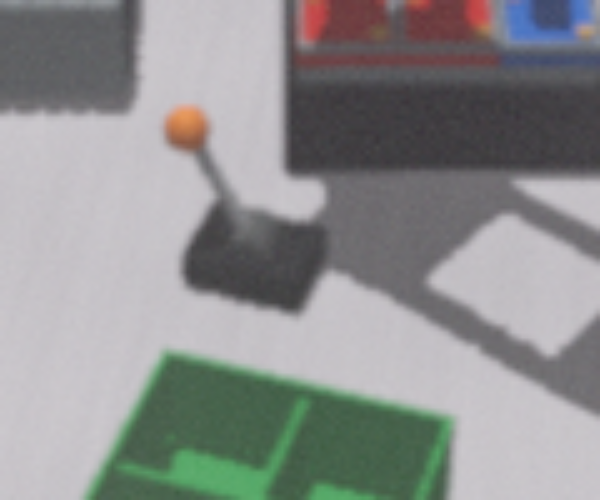

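```bash
python3 -c "
from h import *
p,d=load('side','3');m=masks(p)['orange'][150:200,300:340];c=np.argwhere(m).mean(0)+[150,300];print(c,plane('side',[c[::-1]],.092))
p,d=load('top','3');m=masks(p)['orange'];m[:, :330]=0;m[:,400:]=0;c=np.argwhere(m).mean(0);print(m.sum(),c,plane('top',[c[::-1]],.092), cloud('top',d)[m].mean(0))
"
python3 -m jog '[[[4,2.5,10],[-0.006,0.01,0],0.47],[[4,2.5,20],[-0.006,0.01,0],0.47],[[4,2.5,20],[-0.006,0.01,0],0.47],[[4,2.5,20],[-0.006,0.01,0],0.47]]'; python3 -c "
from h import *
goto([.5521,-.2162,.104],-1.449)"
```

```text
[nan nan] [[nan nan nan]]
65 [195.10769231 357.8       ] [[ 0.62609172 -0.09444946  0.092     ]] [ 0.62548515 -0.09338688  0.10201825]
time_s: 5.33
eef_pos: [0.5532, -0.2153, 0.1337]
eef_rot: [0.001, 0.998, 0.062, 0.001]
wrist_force: [-0.6, 0.2, 0.2]
opening: 0.475
shift mm [-1.2  0.7 29.7] curyaw -1.447 turns [(array([ 1.00e-03,  2.00e-03, -3.14e+00]), np.float64(0.88)), (array([ 0.002, -0.001,  0.002]), np.float64(0.88)), (array([ 1.00e-03,  2.00e-03, -3.14e+00]), np.float64(0.88))]<string>:3: RuntimeWarning: Mean of empty slice.
  ret = um.true_divide(
```

```bash
python3 -m jog '[[[-1,0.5,10],[0,0,0],0.47],[[-1,0.5,20],[0,0,0],0.47],[[-1,0.5,30],[0,0,0],0.47],[[-1,0.5,30],[0,0,0],0.47],[[-1,0.5,30],[0,0,0],0.47]]'; python3 -m jog '[[[0,0,0],[0,0,0],0.1],[[0,0,0],[0,0,0],0.1],[[0,0,0],[0,0,0],0.1],[[0,0,0],[0,0,0],0.1],[[0,0,0],[0,0,0],0.1],[[0,0,0],[0,0,0],0.1]]'
```

```text
time_s: 5.75
eef_pos: [0.5515, -0.2155, 0.1023]
eef_rot: [-0.0, 0.998, 0.062, -0.001]
wrist_force: [-0.6, -0.0, 0.8]
opening: 0.466
time_s: 6.25
eef_pos: [0.5515, -0.2156, 0.1024]
eef_rot: [0.0, 0.998, 0.062, -0.001]
wrist_force: [0.5, -0.1, -2.9]
opening: 0.249
```

```bash
python3 -m jog '[[[0,0,-10],[0,0,0],0.1],[[0,0,-20],[0,0,0],0.1],[[0,0,-30],[0,0,0],0.1],[[0,0,-40],[0,0,0],0.1],[[0,0,-50],[0,0,0],0.1],[[0,0,-60],[0,0,0],0.1],[[0,0,-70],[0,0,0],0.1],[[0,0,-80],[0,0,0],0.1],[[0,0,-95],[0,0,0],0.1],[[0,0,-115],[0,0,0],0.1],[[0,0,-140],[0,0,0],0.1],[[0,0,-140],[0,0,0],0.1],[[0,0,-140],[0,0,0],0.1]]';python3 -c "
from h import *
look('4')
p,d=load('side','4');cv2.imwrite('pics/a4.png',cv2.resize(p[0:220,270:470,::-1],None,fx=3,fy=2.7))"; python3 m.py 4|grep -v yellow
```

```text
time_s: 7.33
eef_pos: [0.5525, -0.2161, 0.2441]
eef_rot: [0.001, 0.998, 0.062, 0.001]
wrist_force: [0.1, 0.1, -3.6]
opening: 0.249
red post 89 [469.1 269.7] z 0.1198 plane [ 0.4499 -0.3482  0.121 ] cloud [ 0.4498 -0.3488  0.1195]
blue post 91 [444.4 273.4] z 0.1203 plane [ 0.4422 -0.2902  0.121 ] cloud [ 0.442  -0.2906  0.1199]
tote ((555.2929077148438, 135.32920837402344), (151.55953979492188, 149.7061767578125), 78.71434783935547) z 0.06212902244349716
corners [[467.1000061035156, 75.69999694824219], [613.9000244140625, 46.400001525878906], [643.5, 195.0], [496.70001220703125, 224.3000030517578]]
bay ((513.1845703125, 339.400390625), (241.320556640625, 242.42312622070312), 2.559845209121704) [[387.20001220703125, 455.1000061035156], [398.1000061035156, 212.89999389648438], [639.0999755859375, 223.6999969482422], [628.2999877929688, 465.8999938964844]]
orange 68 [357.7 195.3] [ 0.625 -0.093  0.101] [ 0.635 -0.084  0.108] plane.09 [ 0.6257 -0.0942  0.092 ]
```

View pics/a4.png

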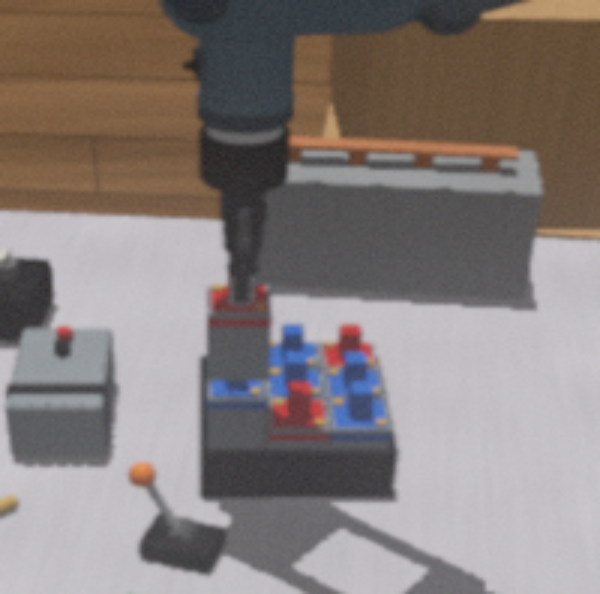

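```bash
python3 -c "
from h import *
goto([.5260,.1790,.244],-1.768)"
```

```text
shift mm [  23.8 -394.2   -2.6] curyaw -1.447 turns [(array([-0.001,  0.003,  0.321]), np.float64(0.87)), (array([-4.000e-03, -1.000e-03, -2.821e+00]), np.float64(0.87))]
```

```bash
python3 -m jog '[[[1,-20,0],[0,0,0],0.1],[[3,-50,0],[0,0,0.05],0.1],[[5,-85,0],[0,0,0.1],0.1],[[7,-120,0],[0,0,0.15],0.1],[[9,-155,0],[0,0,0.2],0.1],[[11,-190,0],[0,0,0.25],0.1],[[13,-225,0],[0,0,0.3],0.1],[[15,-260,0],[0,0,0.32],0.1],[[17,-295,0],[0,0,0.32],0.1],[[19,-330,0],[0,0,0.32],0.1],[[22,-360,0],[0,0,0.32],0.1],[[24,-380,0],[0,0,0.32],0.1],[[24,-394,0],[0,0,0.32],0.1],[[24,-394,0],[0,0,0.32],0.1],[[24,-394,0],[0,0,0.32],0.1]]';python3 -c "
from h import *
goto([.5260,.1790,.177],-1.768)"
```

```text
time_s: 8.68
eef_pos: [0.525, 0.1793, 0.2394]
eef_rot: [0.0, 0.995, -0.097, -0.003]
wrist_force: [0.1, -1.0, -4.1]
opening: 0.246
shift mm [ 1.4  0.  62.4] curyaw -1.765 turns [(array([-9.000e-03,  1.000e-03, -3.139e+00]), np.float64(1.88)), (array([0.001, 0.006, 0.003]), np.float64(1.88)), (array([-9.000e-03,  1.000e-03, -3.139e+00]), np.float64(1.88))]
```

```bash
python3 -m jog '[[[1,0,20],[0,0.005,0],0.1],[[1,0,40],[0,0.005,0],0.1],[[1,0,60],[0,0.005,0],0.1],[[1,0,65],[0,0.005,0],0.1],[[1,0,65],[0,0.005,0],0.1],[[1,0,65],[0,0.005,0],0.1]]';python3 -c "
from h import *
goto([.5260,.1790,.102],-1.768)
look('5')
p,d=load('side','5');cv2.imwrite('pics/a5.png',cv2.resize(p[160:310,260:400,::-1],None,fx=4,fy=4))"
```

```text
time_s: 9.18
eef_pos: [0.5258, 0.1784, 0.1745]
eef_rot: [0.001, 0.995, -0.098, -0.001]
wrist_force: [1.5, 0.8, -3.8]
opening: 0.249
shift mm [ 0.2 -0.7 72.5] curyaw -1.766 turns [(array([-2.00e-03,  2.00e-03, -3.14e+00]), np.float64(1.88)), (array([0.001, 0.001, 0.002]), np.float64(1.88)), (array([-2.00e-03,  2.00e-03, -3.14e+00]), np.float64(1.88))]
```

View pics/a5.png

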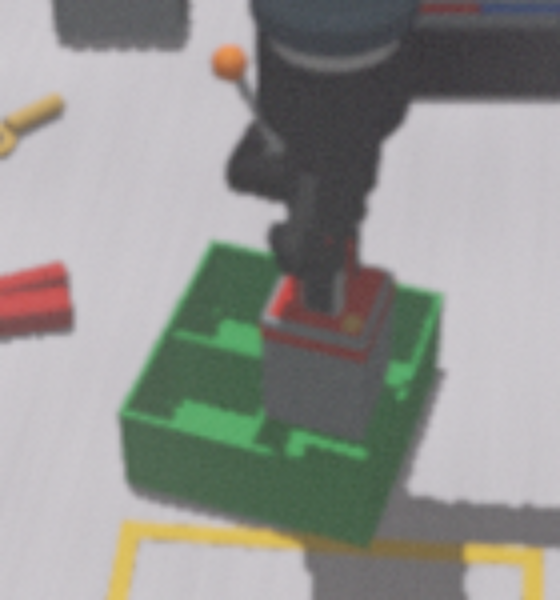

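```bash
python3 -m jog '[[[0,-0.5,15],[0,0,0],0.1],[[0,-0.5,30],[0,0,0],0.1],[[0,-0.5,45],[0,0,0],0.1],[[0,-0.5,58],[0,0,0],0.1],[[0,-0.5,66],[0,0,0],0.1],[[0,-0.5,71],[0,0,0],0.1],[[0,-0.5,72.5],[0,0,0],0.1],[[0,-0.5,72.5],[0,0,0],0.1]]'
```

```text
time_s: 9.95
eef_pos: [0.5272, 0.1793, 0.1038]
eef_rot: [0.0, 0.995, -0.097, 0.001]
wrist_force: [0.7, -0.2, -3.9]
opening: 0.248
```

```bash
python3 -m jog '[[[0,0,1.5],[0,0,0],0.1],[[0,0,3],[0,0,0],0.1],[[0,0,3],[0,0,0],0.1],[[0,0,3],[0,0,0],0.1]]'
```

```text
time_s: 10.28
eef_pos: [0.5275, 0.1793, 0.1011]
eef_rot: [0.0, 0.995, -0.097, 0.001]
wrist_force: [0.5, 0.4, -3.0]
opening: 0.247
```

Near the floor; release and rise.

```bash
python3 -m jog '[[[0,0,1],[0,0,0],0.1],[[0,0,1],[0,0,0],0.1],[[0,0,1],[0,0,0],0.47],[[0,0,1],[0,0,0],0.47],[[0,0,1],[0,0,0],0.47],[[0,0,-10],[0,0,0],0.47],[[0,0,-40],[0,0,0],0.47],[[0,0,-80],[0,0,0],0.47],[[0,0,-110],[0,0,0],0.47],[[0,0,-110],[0,0,0],0.47]]';python3 -c "
from h import *
look('6')
goto([.4933,-.2234,.20],-1.449)"; python3 m.py 6
```

```text
time_s: 11.12
eef_pos: [0.5314, 0.18, 0.2199]
eef_rot: [-0.001, 0.995, -0.097, 0.008]
wrist_force: [1.2, 0.5, 0.9]
opening: 0.466
shift mm [ 43.5 402.1  13.6] curyaw -1.766 turns [(array([-1.000e-02,  1.000e-03,  2.825e+00]), np.float64(1.88)), (array([-0.   , -0.007, -0.317]), np.float64(1.88))]
red post 89 [461.9 218.8] z 0.1207 plane [ 0.568  -0.3339  0.121 ] cloud [ 0.568  -0.3341  0.1204]
red post 85 [415.5 251.4] z 0.1202 plane [ 0.4935 -0.2237  0.121 ] cloud [ 0.4934 -0.2238  0.1205]
red post 88 [469.1 269.7] z 0.1198 plane [ 0.4499 -0.3483  0.121 ] cloud [ 0.4498 -0.3488  0.1196]
blue post 86 [436.8 222.2] z 0.1202 plane [ 0.5605 -0.2745  0.121 ] cloud [ 0.5605 -0.2747  0.1204]
blue post 90 [465.8 244.4] z 0.1202 plane [ 0.5086 -0.3417  0.121 ] cloud [ 0.5085 -0.342   0.1202]
blue post 87 [440.7 247.9] z 0.1204 plane [ 0.5012 -0.2826  0.121 ] cloud [ 0.5011 -0.2829  0.12  ]
blue post 90 [444.5 273.4] z 0.1203 plane [ 0.4423 -0.2904  0.121 ] cloud [ 0.4423 -0.2906  0.1202]
blue post 86 [419.3 277. ] z 0.1201 plane [ 0.4347 -0.2314  0.121 ] cloud [ 0.4346 -0.2317  0.12  ]
tote ((555.3097534179688, 135.22471618652344), (151.36117553710938, 149.63229370117188), 78.71434783935547) z 0.062319397370895424
corners [[467.1000061035156, 75.5999984741211], [613.9000244140625, 46.400001525878906], [643.5, 194.8000030517578], [496.79998779296875, 224.10000610351562]]
bay ((513.6342163085938, 339.48834228515625), (240.3130645751953, 242.6557159423828), 2.585864305496216) [[388.1000061035156, 455.29998779296875], [399.1000061035156, 212.89999389648438], [639.0999755859375, 223.6999969482422], [628.2000122070312, 466.1000061035156]]
orange 65 [357.8 195.1] [ 0.625 -0.092  0.118] [0.635 0.018 1.152] plane.09 [ 0.6261 -0.0944  0.092 ]
```

```bash
python3 -m jog '[[[3,30,3],[0,-0.007,0],0.47],[[8,70,6],[0,-0.007,-0.05],0.47],[[12,110,10],[0,-0.007,-0.1],0.47],[[16,150,13],[0,-0.007,-0.15],0.47],[[20,190,13],[0,-0.007,-0.2],0.47],[[25,230,13],[0,-0.007,-0.25],0.47],[[29,270,13],[0,-0.007,-0.3],0.47],[[33,310,13],[0,-0.007,-0.317],0.47],[[38,350,13],[0,-0.007,-0.317],0.47],[[42,385,13],[0,-0.007,-0.317],0.47],[[43.5,402,13],[0,-0.007,-0.317],0.47],[[43.5,402,25],[0,-0.007,-0.317],0.47],[[43.5,402,50],[0,-0.007,-0.317],0.47],[[43.5,402,60],[0,-0.007,-0.317],0.47],[[43.5,402,60],[0,-0.007,-0.317],0.47]]';python3 -c "
from h import *
goto([.493,-.2234,.103],-1.449)"
```

```text
time_s: 12.47
eef_pos: [0.4912, -0.2206, 0.1493]
eef_rot: [-0.003, 0.998, 0.061, -0.003]
wrist_force: [-1.2, -0.5, 0.1]
opening: 0.471
shift mm [ 1.7  3.3 46.3] curyaw -1.448 turns [(array([-0.009, -0.01 , -3.141]), np.float64(0.8)), (array([-0.006,  0.006,  0.001]), np.float64(0.8)), (array([-0.009, -0.01 , -3.141]), np.float64(0.8))]
```

```bash
python3 -m jog '[[[1.5,2.5,0],[-0.006,0.006,0],0.47],[[1.5,2.5,15],[-0.006,0.006,0],0.47],[[1.5,2.5,30],[-0.006,0.006,0],0.47],[[1.5,2.5,44],[-0.006,0.006,0],0.47],[[1.5,2.5,44],[-0.006,0.006,0],0.47],[[1.5,2.5,44],[-0.006,0.006,0],0.47]]'; python3 -c "
from h import *
goto([.493,-.2234,.103],-1.449)"
```

```text
time_s: 12.97
eef_pos: [0.4927, -0.2219, 0.1055]
eef_rot: [-0.001, 0.998, 0.062, -0.0]
wrist_force: [-0.5, 0.7, 1.0]
opening: 0.47
shift mm [0.1 1.5 2.5] curyaw -1.447 turns [(array([-0.00e+00, -2.00e-03, -3.14e+00]), np.float64(0.8)), (array([-0.001,  0.   ,  0.002]), np.float64(0.8)), (array([-0.00e+00, -2.00e-03, -3.14e+00]), np.float64(0.8))]
```

```bash
python3 -m jog '[[[0,1.5,2.5],[0,0,0],0.47],[[0,1.5,2.5],[0,0,0],0.47],[[0,1.5,2.5],[0,0,0],0.1],[[0,1.5,2.5],[0,0,0],0.1],[[0,1.5,2.5],[0,0,0],0.1],[[0,1.5,2.5],[0,0,0],0.1],[[0,1.5,2.5],[0,0,0],0.1],[[0,1.5,2.5],[0,0,0],0.1]]'; python3 -m jog '[[[0,0,-10],[0,0,0],0.1],[[0,0,-20],[0,0,0],0.1],[[0,0,-30],[0,0,0],0.1],[[0,0,-40],[0,0,0],0.1],[[0,0,-50],[0,0,0],0.1],[[0,0,-60],[0,0,0],0.1],[[0,0,-70],[0,0,0],0.1],[[0,0,-80],[0,0,0],0.1],[[0,0,-95],[0,0,0],0.1],[[0,0,-115],[0,0,0],0.1],[[0,0,-140],[0,0,0],0.1],[[0,0,-140],[0,0,0],0.1],[[0,0,-140],[0,0,0],0.1]]';python3 -c "
from h import *
look('7')
goto([.5117,.1063,.24],-1.768)"; python3 m.py 7|grep -v bay
```

```text
time_s: 13.63
eef_pos: [0.4935, -0.2239, 0.1039]
eef_rot: [-0.0, 0.998, 0.062, 0.001]
wrist_force: [-0.6, 0.2, 5.4]
opening: 0.243
time_s: 14.72
eef_pos: [0.4941, -0.2245, 0.2456]
eef_rot: [0.001, 0.998, 0.062, 0.002]
wrist_force: [-0.6, -1.7, -3.9]
opening: 0.248
shift mm [  59.4 -325.     3.2] curyaw -1.448 turns [(array([-0.001,  0.   ,  0.32 ]), np.float64(0.8)), (array([-0.000e+00, -2.000e-03, -2.821e+00]), np.float64(0.8))]
red post 88 [461.9 218.8] z 0.1203 plane [ 0.5681 -0.3338  0.121 ] cloud [ 0.5681 -0.334   0.1203]
red post 92 [241.3 237.1] z 0.1185 plane [0.5291 0.1773 0.121 ] cloud [0.529  0.1777 0.1185]
blue post 85 [436.8 222.3] z 0.12 plane [ 0.5603 -0.2746  0.121 ] cloud [ 0.5603 -0.2748  0.1202]
blue post 57 [419.8 277.5] z 0.1201 plane [ 0.4336 -0.2326  0.121 ] cloud [ 0.4335 -0.2328  0.1202]
tote ((555.2929077148438, 135.32920837402344), (151.55953979492188, 149.7061767578125), 78.71434783935547) z 0.06212992385953575
corners [[467.1000061035156, 75.69999694824219], [613.9000244140625, 46.400001525878906], [643.5, 195.0], [496.70001220703125, 224.3000030517578]]
orange 65 [357.8 195.1] [ 0.625 -0.092  0.118] [0.635 0.018 1.152] plane.09 [ 0.6261 -0.0944  0.092 ]
```

```bash
python3 -m jog '[[[3,-20,0],[0,0,0],0.1],[[8,-50,0],[0,0,0.05],0.1],[[14,-85,0],[0,0,0.1],0.1],[[21,-120,0],[0,0,0.15],0.1],[[28,-155,0],[0,0,0.2],0.1],[[35,-190,0],[0,0,0.25],0.1],[[42,-225,0],[0,0,0.3],0.1],[[48,-260,0],[0,0,0.32],0.1],[[54,-290,0],[0,0,0.32],0.1],[[58,-312,0],[0,0,0.32],0.1],[[59.5,-325,0],[0,0,0.32],0.1],[[59.5,-325,0],[0,0,0.32],0.1],[[59.5,-325,20],[0,0,0.32],0.1],[[59.5,-325,45],[0,0,0.32],0.1],[[59.5,-325,60],[0,0,0.32],0.1],[[59.5,-325,60],[0,0,0.32],0.1],[[59.5,-325,60],[0,0,0.32],0.1]]';python3 -c "
from h import *
goto([.5117,.1063,.102],-1.768)
look('8')"; python3 m.py 8|grep -v bay
```

```text
time_s: 16.23
eef_pos: [0.5106, 0.1058, 0.1816]
eef_rot: [-0.0, 0.995, -0.099, -0.002]
wrist_force: [0.3, 0.3, -2.1]
opening: 0.249
shift mm [ 1.3 -0.7 79.6] curyaw -1.768 turns [(array([0.007, 0.   , 3.141]), np.float64(1.74)), (array([-0.   ,  0.004, -0.   ]), np.float64(1.74)), (array([0.007, 0.   , 3.141]), np.float64(1.74))]
red post 87 [461.9 218.9] z 0.1205 plane [ 0.5678 -0.334   0.121 ] cloud [ 0.5678 -0.3342  0.1203]
red post 90 [469.  269.8] z 0.1198 plane [ 0.4499 -0.3482  0.121 ] cloud [ 0.4497 -0.3487  0.1195]
blue post 84 [436.8 222.3] z 0.1196 plane [ 0.5603 -0.2745  0.121 ] cloud [ 0.5603 -0.2749  0.1197]
blue post 90 [465.8 244.4] z 0.1202 plane [ 0.5086 -0.3417  0.121 ] cloud [ 0.5085 -0.342   0.1203]
blue post 87 [440.7 247.9] z 0.1198 plane [ 0.5012 -0.2826  0.121 ] cloud [ 0.5011 -0.283   0.1197]
blue post 90 [444.5 273.4] z 0.1202 plane [ 0.4422 -0.2904  0.121 ] cloud [ 0.4421 -0.2907  0.1199]
blue post 88 [419.2 277.2] z 0.1205 plane [ 0.4343 -0.2314  0.121 ] cloud [ 0.4342 -0.2315  0.1204]
tote ((583.5489501953125, 129.8673553466797), (151.84609985351562, 93.04417419433594), 79.20043182373047) z 0.062226626060605805
corners [[523.5999755859375, 64.0], [615.0, 46.599998474121094], [643.5, 195.6999969482422], [552.0999755859375, 213.1999969482422]]
orange 65 [357.8 195.1] [ 0.626 -0.093  0.101] [ 0.635 -0.084  0.107] plane.09 [ 0.6261 -0.0944  0.092 ]
```

```bash
python3 -m jog '[[[1,-0.5,15],[0,0.004,0],0.1],[[1,-0.5,30],[0,0.004,0],0.1],[[1,-0.5,45],[0,0.004,0],0.1],[[1,-0.5,60],[0,0.004,0],0.1],[[1,-0.5,70],[0,0.004,0],0.1],[[1,-0.5,76],[0,0.004,0],0.1],[[1,-0.5,78],[0,0.004,0],0.1],[[1,-0.5,79],[0,0.004,0],0.1],[[1,-0.5,80],[0,0.004,0],0.1],[[1,-0.5,80],[0,0.004,0],0.1]]'
```

```text
time_s: 17.17
eef_pos: [0.5141, 0.1063, 0.1046]
eef_rot: [-0.0, 0.995, -0.098, 0.003]
wrist_force: [-0.6, -0.3, -1.8]
opening: 0.243
```

```bash
python3 -m jog '[[[-1,0,1.5],[0,0,0],0.1],[[-1,0,3],[0,0,0],0.1],[[-1,0,3],[0,0,0],0.1],[[-1,0,3],[0,0,0],0.1]]'
```

```text
time_s: 17.5
eef_pos: [0.5136, 0.1065, 0.102]
eef_rot: [-0.0, 0.995, -0.098, 0.003]
wrist_force: [0.5, -1.1, -0.9]
opening: 0.246
```

```bash
python3 -m jog '[[[0,0,1],[0,0,0],0.1],[[0,0,1],[0,0,0],0.1],[[0,0,1],[0,0,0],0.47],[[0,0,1],[0,0,0],0.47],[[0,0,1],[0,0,0],0.47],[[0,0,-10],[0,0,0],0.47],[[0,0,-40],[0,0,0],0.47],[[0,0,-80],[0,0,0],0.47],[[0,0,-110],[0,0,0],0.47],[[0,0,-110],[0,0,0],0.47]]';python3 -c "
from h import *
look('9')
goto([.4489,-.3482,.20],-1.449)"; python3 m.py 9|grep -v bay; python3 -c "
from h import *
p,d=load('side','9');cv2.imwrite('pics/a9.png',cv2.resize(p[160:310,260:400,::-1],None,fx=4,fy=4))"
```

```text
time_s: 18.33
eef_pos: [0.5169, 0.1066, 0.2201]
eef_rot: [-0.001, 0.995, -0.098, 0.01]
wrist_force: [1.5, -0.2, 0.8]
opening: 0.477
shift mm [ 25.2 458.7  13.5] curyaw -1.768 turns [(array([-1.600e-02,  1.000e-03,  2.823e+00]), np.float64(1.75)), (array([-0.   , -0.011, -0.319]), np.float64(1.75))]
red post 89 [461.9 218.7] z 0.1201 plane [ 0.5681 -0.3338  0.121 ] cloud [ 0.5681 -0.3341  0.1201]
red post 89 [469.1 269.7] z 0.1198 plane [ 0.45   -0.3483  0.121 ] cloud [ 0.4499 -0.3488  0.1197]
blue post 86 [436.8 222.2] z 0.1202 plane [ 0.5605 -0.2745  0.121 ] cloud [ 0.5605 -0.2747  0.1201]
blue post 90 [465.8 244.4] z 0.1204 plane [ 0.5086 -0.3417  0.121 ] cloud [ 0.5085 -0.342   0.1203]
blue post 87 [440.7 247.9] z 0.1205 plane [ 0.5012 -0.2826  0.121 ] cloud [ 0.5011 -0.2828  0.1202]
blue post 89 [444.6 273.4] z 0.1203 plane [ 0.4422 -0.2905  0.121 ] cloud [ 0.4421 -0.2907  0.1203]
blue post 87 [419.3 277.2] z 0.1202 plane [ 0.4344 -0.2315  0.121 ] cloud [ 0.4343 -0.2316  0.1203]
tote ((580.9141235351562, 130.29058837890625), (151.6997528076172, 97.89119720458984), 78.93541717529297) z 0.06224906607096847
corners [[518.2999877929688, 65.19999694824219], [614.4000244140625, 46.5], [643.5, 195.3000030517578], [547.4000244140625, 214.10000610351562]]
orange 65 [357.8 195.1] [ 0.626 -0.093  0.101] [ 0.635 -0.084  0.106] plane.09 [ 0.6261 -0.0944  0.092 ]
```

View pics/a9.png

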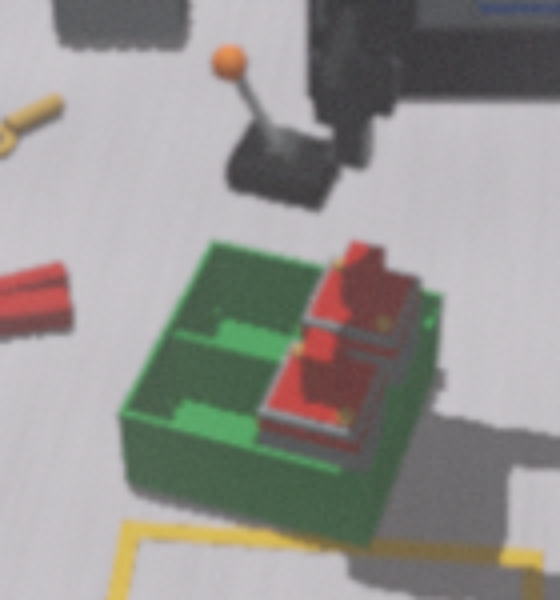

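```bash
python3 -m jog '[[[2,30,3],[0,-0.011,0],0.47],[[4,70,6],[0,-0.011,-0.05],0.47],[[6,110,10],[0,-0.011,-0.1],0.47],[[8,150,13],[0,-0.011,-0.15],0.47],[[10,190,13],[0,-0.011,-0.2],0.47],[[12,230,13],[0,-0.011,-0.25],0.47],[[15,270,13],[0,-0.011,-0.3],0.47],[[17,310,13],[0,-0.011,-0.319],0.47],[[20,350,13],[0,-0.011,-0.319],0.47],[[22,390,13],[0,-0.011,-0.319],0.47],[[24,430,13],[0,-0.011,-0.319],0.47],[[25,452,13],[0,-0.011,-0.319],0.47],[[25,459,13],[0,-0.011,-0.319],0.47],[[25,459,25],[0,-0.011,-0.319],0.47],[[25,459,50],[0,-0.011,-0.319],0.47],[[25,459,60],[0,-0.011,-0.319],0.47],[[25,459,60],[0,-0.011,-0.319],0.47],[[25,459,60],[0,-0.011,-0.319],0.47]]';python3 -c "
from h import *
goto([.4489,-.3482,.103],-1.449)"
```

```text
time_s: 19.93
eef_pos: [0.4489, -0.3464, 0.1522]
eef_rot: [-0.002, 0.998, 0.062, -0.001]
wrist_force: [-0.1, -0.8, 0.3]
opening: 0.474
shift mm [-0.2  1.9 49.2] curyaw -1.447 turns [(array([-2.00e-03, -5.00e-03, -3.14e+00]), np.float64(0.58)), (array([-0.003,  0.001,  0.002]), np.float64(0.58)), (array([-2.00e-03, -5.00e-03, -3.14e+00]), np.float64(0.58))]
```

```bash
python3 -m jog '[[[0,2,10],[-0.003,0,0],0.47],[[0,2,25],[-0.003,0,0],0.47],[[0,2,40],[-0.003,0,0],0.47],[[0,2,49],[-0.003,0,0],0.47],[[0,2,49],[-0.003,0,0],0.47],[[0,2,49],[-0.003,0,0],0.47],[[0,2,49],[-0.003,0,0],0.47]]'; python3 -c "
from h import *
goto([.4489,-.3482,.103],-1.449)"
```

```text
time_s: 20.52
eef_pos: [0.4496, -0.3487, 0.1042]
eef_rot: [0.001, 0.998, 0.062, -0.0]
wrist_force: [0.2, 0.5, -0.1]
opening: 0.471
shift mm [-0.7 -0.6  1.2] curyaw -1.447 turns [(array([-1.00e-03,  2.00e-03, -3.14e+00]), np.float64(0.58)), (array([0.001, 0.001, 0.002]), np.float64(0.58)), (array([-1.00e-03,  2.00e-03, -3.14e+00]), np.float64(0.58))]
```

```bash
python3 -m jog '[[[0,0,1],[0,0,0],0.1],[[0,0,1],[0,0,0],0.1],[[0,0,1],[0,0,0],0.1],[[0,0,1],[0,0,0],0.1],[[0,0,1],[0,0,0],0.1],[[0,0,1],[0,0,0],0.1],[[0,0,-10],[0,0,0],0.1],[[0,0,-20],[0,0,0],0.1],[[0,0,-30],[0,0,0],0.1],[[0,0,-40],[0,0,0],0.1],[[0,0,-50],[0,0,0],0.1],[[0,0,-60],[0,0,0],0.1],[[0,0,-70],[0,0,0],0.1],[[0,0,-80],[0,0,0],0.1],[[0,0,-95],[0,0,0],0.1],[[0,0,-115],[0,0,0],0.1],[[0,0,-140],[0,0,0],0.1],[[0,0,-140],[0,0,0],0.1],[[0,0,-140],[0,0,0],0.1]]';python3 -c "
from h import *
look('10')
goto([.5985,.1640,.24],-1.768)"; python3 m.py 10|grep -v bay
```

```text
time_s: 22.1
eef_pos: [0.4504, -0.3493, 0.246]
eef_rot: [0.002, 0.998, 0.062, 0.001]
wrist_force: [0.2, -0.2, -2.3]
opening: 0.249
shift mm [ 211.2 -489.7    3. ] curyaw -1.447 turns [(array([-0.   ,  0.002,  0.321]), np.float64(0.58)), (array([-2.000e-03, -0.000e+00, -2.821e+00]), np.float64(0.58))]
red post 87 [462.  218.9] z 0.1197 plane [ 0.5678 -0.334   0.121 ] cloud [ 0.5679 -0.3344  0.12  ]
red post 92 [241.3 237.1] z 0.1182 plane [0.5291 0.1773 0.121 ] cloud [0.529  0.1778 0.118 ]
red post 92 [273.  243.1] z 0.1181 plane [0.515  0.1047 0.121 ] cloud [0.5149 0.105  0.1179]
blue post 83 [436.8 222.2] z 0.1202 plane [ 0.5604 -0.2745  0.121 ] cloud [ 0.5604 -0.2747  0.1202]
blue post 90 [465.8 244.4] z 0.1201 plane [ 0.5086 -0.3417  0.121 ] cloud [ 0.5085 -0.342   0.1202]
blue post 87 [440.7 247.9] z 0.1204 plane [ 0.5012 -0.2826  0.121 ] cloud [ 0.5011 -0.2827  0.1205]
tote ((555.2929077148438, 135.32920837402344), (151.55953979492188, 149.7061767578125), 78.71434783935547) z 0.062319946510787316
corners [[467.1000061035156, 75.69999694824219], [613.9000244140625, 46.400001525878906], [643.5, 195.0], [496.70001220703125, 224.3000030517578]]
orange 65 [357.8 195.1] [ 0.624 -0.092  0.118] [0.635 0.018 1.152] plane.09 [ 0.6261 -0.0944  0.092 ]
```

```bash
python3 -m jog '[[[8,-18,0],[0,0,0],0.1],[[20,-46,0],[0,0,0.05],0.1],[[34,-79,0],[0,0,0.1],0.1],[[48,-112,0],[0,0,0.15],0.1],[[62,-145,0],[0,0,0.2],0.1],[[76,-178,0],[0,0,0.25],0.1],[[91,-211,0],[0,0,0.3],0.1],[[105,-244,0],[0,0,0.321],0.1],[[119,-277,0],[0,0,0.321],0.1],[[133,-310,0],[0,0,0.321],0.1],[[148,-343,0],[0,0,0.321],0.1],[[162,-376,0],[0,0,0.321],0.1],[[176,-409,0],[0,0,0.321],0.1],[[190,-442,0],[0,0,0.321],0.1],[[202,-470,0],[0,0,0.321],0.1],[[208,-485,0],[0,0,0.321],0.1],[[211,-490,0],[0,0,0.321],0.1],[[211,-490,20],[0,0,0.321],0.1],[[211,-490,45],[0,0,0.321],0.1],[[211,-490,55],[0,0,0.321],0.1]]';python3 -m jog '[[[0,0,0],[0,0,0],0.1],[[0,0,0],[0,0,0],0.1]]';python3 -c "
from h import *
look('11')
goto([.5983,.1645,.102],-1.768)
p,d=load('side','11');cv2.imwrite('pics/a11.png',cv2.resize(p[160:310,260:400,::-1],None,fx=4,fy=4))"; python3 m.py 11|grep -v bay
```

```text
time_s: 23.87
eef_pos: [0.5956, 0.1635, 0.1832]
eef_rot: [0.001, 0.995, -0.099, -0.004]
wrist_force: [-1.2, -0.5, -3.2]
opening: 0.251
time_s: 24.03
eef_pos: [0.594, 0.1626, 0.1811]
eef_rot: [0.001, 0.995, -0.099, -0.007]
wrist_force: [-0.5, -0.5, -2.3]
opening: 0.248
shift mm [ 2.6 -2.2 81.9] curyaw -1.769 turns [(array([ 0.012, -0.004,  3.14 ]), np.float64(1.84)), (array([ 0.002,  0.008, -0.001]), np.float64(1.84)), (array([ 0.012, -0.004,  3.14 ]), np.float64(1.84))]
red post 90 [461.9 218.7] z 0.1199 plane [ 0.5681 -0.3339  0.121 ] cloud [ 0.5681 -0.3343  0.1198]
red post 92 [273. 243.] z 0.1181 plane [0.5151 0.1047 0.121 ] cloud [0.5149 0.1049 0.1181]
blue post 86 [436.8 222.2] z 0.1202 plane [ 0.5605 -0.2745  0.121 ] cloud [ 0.5605 -0.2747  0.1201]
blue post 90 [465.8 244.4] z 0.1199 plane [ 0.5086 -0.3417  0.121 ] cloud [ 0.5085 -0.342   0.1201]
blue post 87 [440.7 247.9] z 0.1211 plane [ 0.5012 -0.2826  0.121 ] cloud [ 0.5011 -0.2827  0.1207]
blue post 91 [444.1 273.5] z 0.1196 plane [ 0.442  -0.2894  0.121 ] cloud [ 0.4418 -0.2898  0.1195]
blue post 88 [419.2 277.2] z 0.1207 plane [ 0.4343 -0.2314  0.121 ] cloud [ 0.4342 -0.2315  0.1207]
tote ((550.0325927734375, 109.2557144165039), (98.55533599853516, 149.74343872070312), 78.93156433105469) z 0.062324182302100795
corners [[467.1000061035156, 75.30000305175781], [614.0999755859375, 46.5], [633.0, 143.1999969482422], [486.0, 172.0]]
orange 66 [357.7 195.2] [ 0.625 -0.093  0.102] [ 0.635 -0.084  0.108] plane.09 [ 0.626  -0.0943  0.092 ]
```

View pics/a11.png

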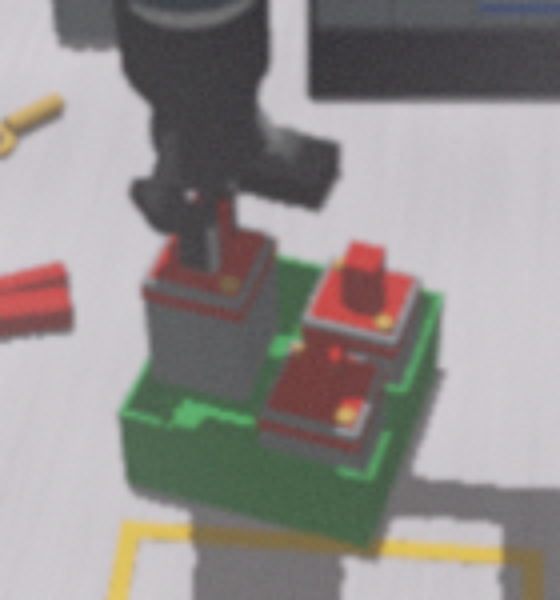

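```bash
python3 -m jog '[[[3,-1.5,0],[0.002,0.008,0],0.1],[[3,-1.5,15],[0.002,0.008,0],0.1],[[3,-1.5,30],[0.002,0.008,0],0.1],[[3,-1.5,45],[0.002,0.008,0],0.1],[[3,-1.5,60],[0.002,0.008,0],0.1],[[3,-1.5,70],[0.002,0.008,0],0.1],[[3,-1.5,76],[0.002,0.008,0],0.1],[[3,-1.5,79],[0.002,0.008,0],0.1],[[3,-1.5,81],[0.002,0.008,0],0.1],[[3,-1.5,81],[0.002,0.008,0],0.1]]'
```

```text
time_s: 24.97
eef_pos: [0.599, 0.1638, 0.1033]
eef_rot: [0.0, 0.995, -0.099, 0.001]
wrist_force: [0.1, 0.4, -2.6]
opening: 0.25
```

```bash
python3 -m jog '[[[0,0,1.5],[0,0,0],0.1],[[0,0,3],[0,0,0],0.1],[[0,0,3.5],[0,0,0],0.1],[[0,0,3.5],[0,0,0],0.1]]'; python3 -m jog '[[[0,0,1],[0,0,0],0.1],[[0,0,1],[0,0,0],0.1],[[0,0,1],[0,0,0],0.47],[[0,0,1],[0,0,0],0.47],[[0,0,1],[0,0,0],0.47],[[0,0,-10],[0,0,0],0.47],[[0,0,-40],[0,0,0],0.47],[[0,0,-80],[0,0,0],0.47],[[0,0,-110],[0,0,0],0.47],[[0,0,-110],[0,0,0],0.47]]';python3 -c "
from h import *
look('12')
goto([.5668,-.3338,.20],-1.449)"; python3 m.py 12|grep -v bay
```

```text
time_s: 25.3
eef_pos: [0.6002, 0.1638, 0.1024]
eef_rot: [-0.0, 0.995, -0.099, 0.002]
wrist_force: [-3.0, -1.3, 8.2]
opening: 0.246
time_s: 26.13
eef_pos: [0.6039, 0.1644, 0.2215]
eef_rot: [-0.001, 0.995, -0.099, 0.009]
wrist_force: [1.1, 1.5, 1.4]
opening: 0.471
shift mm [ 64.3 494.9  14.9] curyaw -1.769 turns [(array([-1.200e-02,  1.000e-03,  2.822e+00]), np.float64(1.85)), (array([-0.   , -0.009, -0.32 ]), np.float64(1.85))]
red post 89 [461.9 218.8] z 0.1202 plane [ 0.568  -0.3339  0.121 ] cloud [ 0.568  -0.3342  0.12  ]
red post 94 [273.  243.1] z 0.1178 plane [0.515  0.1046 0.121 ] cloud [0.5149 0.1049 0.1179]
blue post 86 [436.8 222.2] z 0.1206 plane [ 0.5605 -0.2745  0.121 ] cloud [ 0.5605 -0.2747  0.1204]
blue post 90 [465.8 244.4] z 0.1199 plane [ 0.5086 -0.3417  0.121 ] cloud [ 0.5085 -0.3422  0.1197]
blue post 87 [440.7 247.9] z 0.1204 plane [ 0.5012 -0.2826  0.121 ] cloud [ 0.5011 -0.2828  0.1203]
blue post 92 [444.1 273.5] z 0.1205 plane [ 0.4421 -0.2894  0.121 ] cloud [ 0.442  -0.2897  0.12  ]
blue post 88 [419.2 277.2] z 0.12 plane [ 0.4343 -0.2314  0.121 ] cloud [ 0.4341 -0.2316  0.1199]
tote ((551.0648193359375, 114.26107788085938), (108.68702697753906, 149.69224548339844), 78.83103942871094) z 0.062284947374449895
corners [[467.1000061035156, 75.4000015258789], [614.0, 46.400001525878906], [635.0, 153.10000610351562], [488.20001220703125, 182.10000610351562]]
orange 68 [357.7 195.3] [ 0.625 -0.093  0.101] [ 0.636 -0.084  0.108] plane.09 [ 0.6257 -0.0942  0.092 ]
```

```bash
python3 -m jog '[[[4,30,3],[0,-0.009,0],0.47],[[9,70,6],[0,-0.009,-0.05],0.47],[[14,110,10],[0,-0.009,-0.1],0.47],[[19,150,13],[0,-0.009,-0.15],0.47],[[25,190,13],[0,-0.009,-0.2],0.47],[[30,230,13],[0,-0.009,-0.25],0.47],[[35,270,13],[0,-0.009,-0.3],0.47],[[40,310,13],[0,-0.009,-0.32],0.47],[[45,350,13],[0,-0.009,-0.32],0.47],[[51,390,13],[0,-0.009,-0.32],0.47],[[56,430,13],[0,-0.009,-0.32],0.47],[[61,470,13],[0,-0.009,-0.32],0.47],[[64,490,13],[0,-0.009,-0.32],0.47],[[64,495,13],[0,-0.009,-0.32],0.47],[[64,495,25],[0,-0.009,-0.32],0.47],[[64,495,50],[0,-0.009,-0.32],0.47],[[64,495,60],[0,-0.009,-0.32],0.47],[[64,495,60],[0,-0.009,-0.32],0.47],[[64,495,60],[0,-0.009,-0.32],0.47]]';python3 -c "
from h import *
goto([.5668,-.3338,.103],-1.449)"
```

```text
time_s: 27.82
eef_pos: [0.5664, -0.3318, 0.1533]
eef_rot: [-0.002, 0.998, 0.062, -0.001]
wrist_force: [0.1, -0.5, -0.1]
opening: 0.467
shift mm [ 0.2  2.2 50.3] curyaw -1.447 turns [(array([-0.004, -0.005, -3.14 ]), np.float64(0.74)), (array([-0.003,  0.003,  0.002]), np.float64(0.74)), (array([-0.004, -0.005, -3.14 ]), np.float64(0.74))]
```

```bash
python3 -m jog '[[[0,2,10],[-0.003,0.003,0],0.47],[[0,2,25],[-0.003,0.003,0],0.47],[[0,2,40],[-0.003,0.003,0],0.47],[[0,2,50],[-0.003,0.003,0],0.47],[[0,2,50],[-0.003,0.003,0],0.47],[[0,2,50],[-0.003,0.003,0],0.47],[[0,2,50],[-0.003,0.003,0],0.47]]'; python3 -c "
from h import *
goto([.5668,-.3338,.103],-1.449)"
```

```text
time_s: 28.4
eef_pos: [0.5672, -0.334, 0.1044]
eef_rot: [0.0, 0.998, 0.062, 0.001]
wrist_force: [0.2, 0.4, 0.4]
opening: 0.471
shift mm [-0.3 -0.3  1.4] curyaw -1.447 turns [(array([ 3.00e-03,  2.00e-03, -3.14e+00]), np.float64(0.73)), (array([ 0.001, -0.002,  0.002]), np.float64(0.73)), (array([ 3.00e-03,  2.00e-03, -3.14e+00]), np.float64(0.73))]
```

```bash
python3 -m jog '[[[0,0,1],[0,0,0],0.1],[[0,0,1],[0,0,0],0.1],[[0,0,1],[0,0,0],0.1],[[0,0,1],[0,0,0],0.1],[[0,0,1],[0,0,0],0.1],[[0,0,1],[0,0,0],0.1],[[0,0,-10],[0,0,0],0.1],[[0,0,-20],[0,0,0],0.1],[[0,0,-30],[0,0,0],0.1],[[0,0,-40],[0,0,0],0.1],[[0,0,-50],[0,0,0],0.1],[[0,0,-60],[0,0,0],0.1],[[0,0,-70],[0,0,0],0.1],[[0,0,-80],[0,0,0],0.1],[[0,0,-95],[0,0,0],0.1],[[0,0,-115],[0,0,0],0.1],[[0,0,-140],[0,0,0],0.1],[[0,0,-140],[0,0,0],0.1],[[0,0,-140],[0,0,0],0.1]]';python3 -c "
from h import *
look('13')
goto([.584,.0918,.24],-1.768)"; python3 m.py 13|grep -v bay
```

```text
time_s: 29.98
eef_pos: [0.5677, -0.3346, 0.2464]
eef_rot: [0.002, 0.998, 0.062, 0.002]
wrist_force: [-0.8, -0.4, -4.3]
opening: 0.246
shift mm [  70.  -419.8    3.1] curyaw -1.447 turns [(array([-0.   , -0.   ,  0.321]), np.float64(0.73)), (array([ 0.000e+00, -1.000e-03, -2.821e+00]), np.float64(0.73))]
red post 87 [247.7 205.2] z 0.118 plane [0.6021 0.1629 0.121 ] cloud [0.6023 0.1633 0.118 ]
red post 93 [241.4 237.1] z 0.1173 plane [0.5291 0.1772 0.121 ] cloud [0.529  0.1778 0.1174]
red post 95 [273.1 243. ] z 0.1175 plane [0.5151 0.1045 0.121 ] cloud [0.515  0.1048 0.1177]
blue post 37 [436.3 222.9] z 0.1203 plane [ 0.5588 -0.2733  0.121 ] cloud [ 0.5588 -0.2736  0.1202]
blue post 69 [466.8 245.1] z 0.1202 plane [ 0.5069 -0.3441  0.121 ] cloud [ 0.5069 -0.3444  0.1203]
blue post 34 [439.8 247.5] z 0.1204 plane [ 0.502  -0.2805  0.121 ] cloud [ 0.502  -0.2806  0.1205]
blue post 85 [444.2 273.9] z 0.1205 plane [ 0.4412 -0.2897  0.121 ] cloud [ 0.4411 -0.2899  0.1202]
blue post 82 [418.9 277. ] z 0.1203 plane [ 0.4348 -0.2307  0.121 ] cloud [ 0.4348 -0.2309  0.1203]
tote ((555.2929077148438, 135.32920837402344), (151.55953979492188, 149.7061767578125), 78.71434783935547) z 0.06258380117822449
corners [[467.1000061035156, 75.69999694824219], [613.9000244140625, 46.400001525878906], [643.5, 195.0], [496.70001220703125, 224.3000030517578]]
orange 68 [357.7 195.3] [ 0.624 -0.091  0.117] [0.635 0.018 1.152] plane.09 [ 0.6257 -0.0942  0.092 ]
```

Last one to the remaining (+,−) compartment.

```bash
python3 -m jog '[[[3,-18,0],[0,0,0],0.1],[[8,-46,0],[0,0,0.05],0.1],[[13,-79,0],[0,0,0.1],0.1],[[19,-112,0],[0,0,0.15],0.1],[[24,-145,0],[0,0,0.2],0.1],[[30,-178,0],[0,0,0.25],0.1],[[35,-211,0],[0,0,0.3],0.1],[[41,-244,0],[0,0,0.321],0.1],[[46,-277,0],[0,0,0.321],0.1],[[52,-310,0],[0,0,0.321],0.1],[[57,-343,0],[0,0,0.321],0.1],[[63,-376,0],[0,0,0.321],0.1],[[68,-405,0],[0,0,0.321],0.1],[[70,-420,0],[0,0,0.321],0.1],[[70,-420,0],[0,0,0.321],0.1],[[70,-420,20],[0,0,0.321],0.1],[[70,-420,45],[0,0,0.321],0.1],[[70,-420,55],[0,0,0.321],0.1],[[70,-420,55],[0,0,0.321],0.1],[[70,-420,55],[0,0,0.321],0.1]]';python3 -c "
from h import *
look('14')
goto([.584,.0918,.102],-1.768)
p,d=load('side','14');cv2.imwrite('pics/a14.png',cv2.resize(p[160:310,260:400,::-1],None,fx=4,fy=4))"; python3 m.py 14|grep -E 'tote|corn|0.17|orange'
```

```text
time_s: 31.75
eef_pos: [0.5832, 0.0915, 0.1869]
eef_rot: [-0.0, 0.995, -0.099, -0.001]
wrist_force: [-0.3, -0.8, -3.3]
opening: 0.247
shift mm [-0.9  0.  87.2] curyaw -1.769 turns [(array([-3.000e-03,  1.000e-03,  3.141e+00]), np.float64(1.72)), (array([-0.001, -0.002, -0.001]), np.float64(1.72)), (array([-3.000e-03,  1.000e-03,  3.141e+00]), np.float64(1.72))]
tote ((491.0422058105469, 167.83131408691406), (48.135498046875, 71.67536163330078), 17.561809539794922) z 0.062213958860435126
corners [[457.29998779296875, 194.6999969482422], [478.8999938964844, 126.4000015258789], [524.7999877929688, 140.89999389648438], [503.20001220703125, 209.3000030517578]]
orange 65 [357.8 195.1] [ 0.625 -0.093  0.102] [ 0.635 -0.085  0.108] plane.09 [ 0.6261 -0.0944  0.092 ]
```

View pics/a14.png

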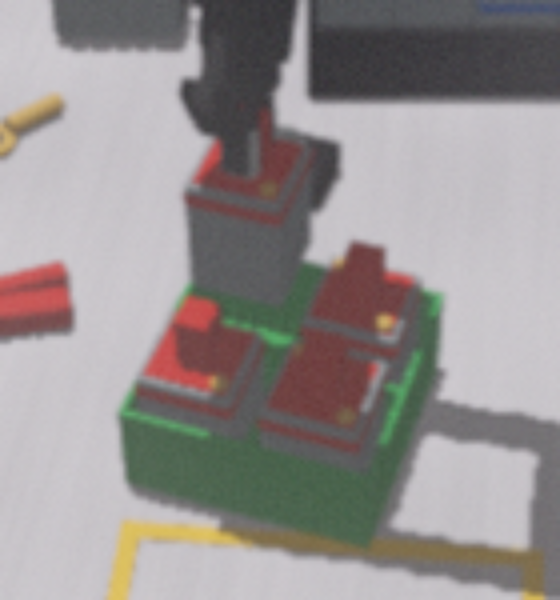

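```bash
python3 -m jog '[[[-0.5,0,20],[0,0,0],0.1],[[-0.5,0,35],[0,0,0],0.1],[[-0.5,0,50],[0,0,0],0.1],[[-0.5,0,65],[0,0,0],0.1],[[-0.5,0,75],[0,0,0],0.1],[[-0.5,0,81],[0,0,0],0.1],[[-0.5,0,84],[0,0,0],0.1],[[-0.5,0,86],[0,0,0],0.1],[[-0.5,0,86],[0,0,0],0.1]]'
```

```text
time_s: 32.6
eef_pos: [0.5849, 0.0917, 0.1037]
eef_rot: [-0.0, 0.995, -0.099, 0.001]
wrist_force: [0.4, -0.0, -3.5]
opening: 0.246
```

```bash
python3 -m jog '[[[0,0,1.5],[0,0,0],0.1],[[0,0,2.5],[0,0,0],0.1],[[0,0,3.5],[0,0,0],0.1],[[0,0,3.5],[0,0,0],0.1]]'; python3 -m jog '[[[0,0,0],[0,0,0],0.47],[[0,0,0],[0,0,0],0.47],[[0,0,0],[0,0,0],0.47],[[0,0,-10],[0,0,0],0.47],[[0,0,-40],[0,0,0],0.47],[[0,0,-80],[0,0,0],0.47],[[0,0,-115],[0,0,0],0.47],[[0,0,-115],[0,0,0],0.47]]';python3 -c "
from h import *
goto([.5,-.05,.23])"
```

```text
time_s: 32.93
eef_pos: [0.586, 0.0918, 0.1029]
eef_rot: [-0.0, 0.995, -0.099, 0.002]
wrist_force: [-4.1, 0.8, 9.7]
opening: 0.247
time_s: 33.6
eef_pos: [0.5898, 0.0918, 0.2273]
eef_rot: [-0.001, 0.995, -0.099, 0.009]
wrist_force: [1.4, -0.5, 1.6]
opening: 0.472
shift mm [-60.2 156.6  -4.3] curyaw -1.768 turns [(array([-0.029,  0.005,  3.141]), np.float64(1.72)), (array([-0.003, -0.019, -0.   ]), np.float64(1.72)), (array([-0.029,  0.005,  3.141]), np.float64(1.72))]
```

```bash
python3 -m jog '[[[-15,40,0],[0,0,0],0.8],[[-30,80,0],[0,0,0],1],[[-45,120,0],[0,0,0],1],[[-60,157,0],[0,0,0],1],[[-60,157,0],[0,0,0],1]]';python3 -c "
from h import *
look('15')
p,d=load('side','15');cv2.imwrite('pics/a15.png',cv2.resize(p[160:400,230:430,::-1],None,fx=3,fy=2.4))"; python3 m.py 15
```

```text
time_s: 34.02
eef_pos: [0.4973, -0.0553, 0.2259]
eef_rot: [0.001, 0.995, -0.101, 0.009]
wrist_force: [1.8, -0.5, -0.8]
opening: 0.999
red post 87 [247.7 205.2] z 0.1178 plane [0.6023 0.1629 0.121 ] cloud [0.6024 0.1633 0.1179]
red post 90 [279. 212.] z 0.1178 plane [0.5863 0.0908 0.121 ] cloud [0.5864 0.0911 0.1178]
red post 92 [241.3 237.1] z 0.1177 plane [0.5291 0.1773 0.121 ] cloud [0.529  0.1778 0.1177]
red post 92 [273.  243.1] z 0.1185 plane [0.515  0.1047 0.121 ] cloud [0.5149 0.105  0.1182]
blue post 88 [436.5 222.4] z 0.1199 plane [ 0.5601 -0.2739  0.121 ] cloud [ 0.5601 -0.2743  0.1198]
blue post 90 [465.8 244.7] z 0.1201 plane [ 0.5079 -0.3417  0.121 ] cloud [ 0.5079 -0.342   0.1201]
blue post 86 [440.7 248. ] z 0.1204 plane [ 0.5008 -0.2826  0.121 ] cloud [ 0.5007 -0.2828  0.1204]
blue post 90 [444.1 273.5] z 0.12 plane [ 0.442  -0.2894  0.121 ] cloud [ 0.4418 -0.2897  0.1198]
blue post 88 [419.2 277.2] z 0.1199 plane [ 0.4343 -0.2314  0.121 ] cloud [ 0.4341 -0.2316  0.1199]
tote ((555.2701416015625, 135.2149200439453), (151.79263305664062, 149.7061767578125), 78.71434783935547) z 0.06247597221346912
corners [[467.0, 75.4000015258789], [613.7999877929688, 46.099998474121094], [643.5, 195.0], [496.70001220703125, 224.3000030517578]]
bay ((513.1881713867188, 339.31915283203125), (241.320556640625, 242.260498046875), 2.559845209121704) [[387.20001220703125, 454.8999938964844], [398.1000061035156, 212.89999389648438], [639.0999755859375, 223.6999969482422], [628.2999877929688, 465.70001220703125]]
orange 65 [357.8 195.1] [ 0.626 -0.093  0.102] [ 0.636 -0.085  0.109] plane.09 [ 0.6261 -0.0944  0.092 ]
```

View pics/a15.png

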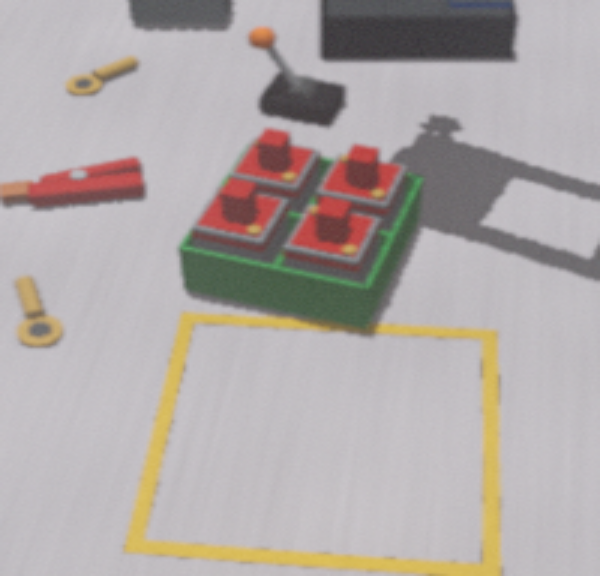

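View pics/top15.png

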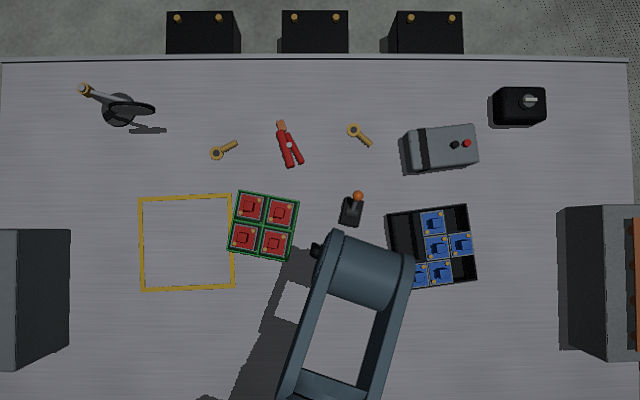

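```bash
cat >> h.py <<'E'
def gotot(pos,psi,th=0.35,o=None):
    """tool y along psi, fingers leaning forward-down by th toward f=(-sin,cos)"""
    o=o or get_obs();m=yawof(o)
    s=m.T@(np.array(pos)-o['eef_pos'])*1000
    ty=np.array([np.cos(psi),np.sin(psi),0]);f=np.array([-np.sin(psi),np.cos(psi),0])
    tz=np.array([0,0,-np.cos(th)])+f*np.sin(th);tx=np.cross(ty,tz)
    rv=R.from_matrix(m.T@np.c_[tx,ty,tz]).as_rotvec()
    print("pos",o['eef_pos'].round(4),"shift",s.round(1),"turn",rv.round(3),"q",o['q'].round(2),"F",o['wrist_force'].round(1))
E
python3 -c "
from h import *
gotot([.5324,.0206,.2],-.197)"
```

```text
pos [ 0.4999 -0.0518  0.2264] shift [ 16.9 -77.4  27. ] turn [ 0.288  0.256 -1.554] q [-0.34  0.02  1.82  0.01  1.28  1.43] F [-0.  -0.4 -0.4]
```

```bash
python3 -m jog '[[[17,-77,5],[0.288,0.256,-1.554],1],[[17,-77,5],[0.288,0.256,-1.554],1],[[17,-77,5],[0.288,0.256,-1.554],1],[[17,-77,5],[0.288,0.256,-1.554],1],[[17,-77,5],[0.288,0.256,-1.554],1],[[17,-77,5],[0.288,0.256,-1.554],1],[[17,-77,5],[0.288,0.256,-1.554],1],[[17,-77,5],[0.288,0.256,-1.554],1],[[17,-77,5],[0.288,0.256,-1.554],1],[[17,-77,5],[0.288,0.256,-1.554],1],[[17,-77,5],[0.288,0.256,-1.554],1],[[17,-77,5],[0.288,0.256,-1.554],1],[[17,-77,5],[0.288,0.256,-1.554],1],[[17,-77,5],[0.288,0.256,-1.554],1],[[17,-77,5],[0.288,0.256,-1.554],1],[[17,-77,5],[0.288,0.256,-1.554],1]]';python3 -c "
from h import *
look('16')
gotot([.5324,.0206,.06],-.197)
gotot([.5324,.0206,.036],-.197)
p,d=load('side','16');cv2.imwrite('pics/a16.png',cv2.resize(p[100:340,230:430,::-1],None,fx=3,fy=2.4))"; python3 m.py 16 | grep -E "tote|orange"
```

```text
time_s: 35.45
eef_pos: [0.5322, 0.021, 0.222]
eef_rot: [-0.11, 0.762, 0.624, 0.134]
wrist_force: [-0.9, 0.2, 1.0]
opening: 1.0
pos [0.5321 0.0208 0.2221] shift [-55.7   0.4 152.2] turn [ 0.     0.    -0.001] q [-0.39  0.1   1.79  0.35  1.34 -0.29] F [-0.9  0.1  0.9]
pos [0.5321 0.0208 0.2221] shift [-63.9   0.4 174.8] turn [ 0.     0.    -0.001] q [-0.39  0.1   1.79  0.35  1.34 -0.29] F [-0.9  0.1  0.9]
tote ((555.2929077148438, 135.32920837402344), (151.55953979492188, 149.7061767578125), 78.71434783935547) z 0.06220631437879509
orange 67 [357.8 195.2] [ 0.625 -0.093  0.101] [ 0.636 -0.084  0.107] plane.09 [ 0.6258 -0.0944  0.092 ]
```

View pics/a16.png

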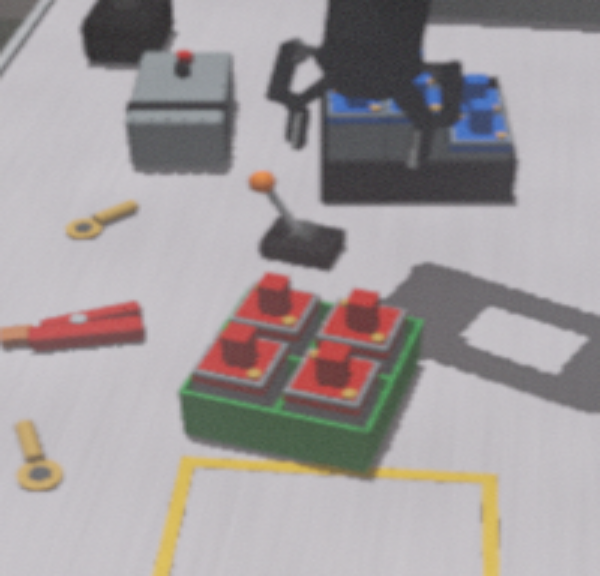

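```bash
python3 -m jog '[[[-13,0,36],[0,0,0],1],[[-26,0,72],[0,0,0],1],[[-40,0,108],[0,0,0],1],[[-52,0,142],[0,0,0],1],[[-60,0,165],[0,0,0],1],[[-63.5,0,174],[0,0,0],1],[[-63.5,0,174],[0,0,0],1],[[-63.5,0,174],[0,0,0],1]]';python3 -c "
from h import *
look('17')
gotot([.5324,.0206,.036],-.197)
p,d=load('side','17');cv2.imwrite('pics/a17.png',cv2.resize(p[130:310,250:400,::-1],None,fx=4,fy=3.3))"
```

```text
time_s: 36.22
eef_pos: [0.5326, 0.0208, 0.0376]
eef_rot: [-0.11, 0.762, 0.624, 0.135]
wrist_force: [-0.4, 0.1, -0.6]
opening: 0.997
pos [0.5337 0.0203 0.0389] shift [-0.9 -1.4  2.7] turn [0.004 0.001 0.   ] q [-0.39  0.38  1.88  0.42  0.98 -0.44] F [0.5 0.3 0.8]
```

View pics/a17.png

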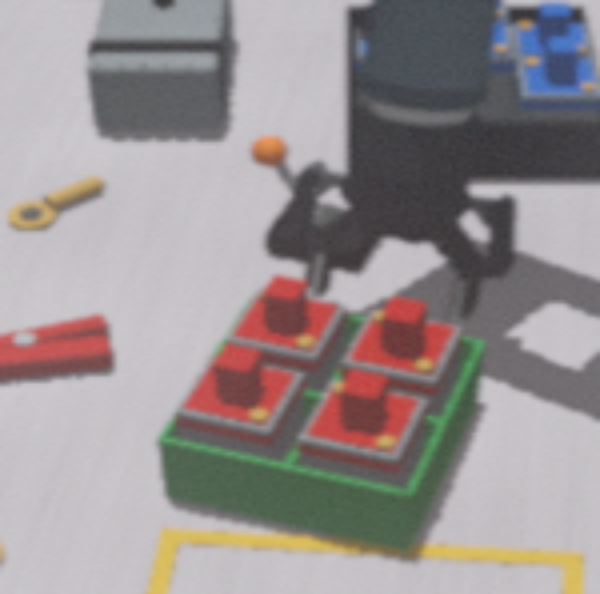

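```bash
python3 -m jog '[[[7,0,4.5],[0,0,0],1],[[15,0,7.5],[0,0,0],1],[[21,0,9.5],[0,0,0],1],[[25,0,11],[0,0,0],1],[[29,0,12.5],[0,0,0],1],[[33,0,14],[0,0,0],1],[[37,0,15.5],[0,0,0],1],[[37,0,15.5],[0,0,0],1]]';python3 -c "
from h import *
look('18')
gotot([.5324,.0206,.036],-.197)"; python3 m.py 18|grep -E "tote|corn"
```

```text
time_s: 36.98
eef_pos: [0.5423, 0.0586, 0.0373]
eef_rot: [-0.107, 0.761, 0.625, 0.135]
wrist_force: [-1.6, -6.0, 3.3]
opening: 1.002
pos [0.5423 0.0586 0.0373] shift [-37.3  -2.2 -12.1] turn [0.005 0.003 0.001] q [-0.31  0.39  1.87  0.43  0.96 -0.37] F [-0.7 -6.2  2.2]
tote ((557.411376953125, 141.49649047851562), (151.8908233642578, 149.69384765625), 78.71208953857422) z 0.06258772204605167
corners [[469.1000061035156, 81.69999694824219], [615.9000244140625, 52.400001525878906], [645.7000122070312, 201.3000030517578], [498.8999938964844, 230.60000610351562]]
```

```bash
cat >> h.py <<'E'
def pushplan(c,psi,c1,psi1,n,D=.0843,lat=0.,z=.036,th=.35,sign=1):
    """poses for pusher behind tote: tote (c,psi)->(c1,psi1) ; prints shift/turn from current pose"""
    o=get_obs();m=yawof(o)
    for k in range(1,n+1):
        s=k/n;p=psi+(psi1-psi)*s;cc=np.array(c)+(np.array(c1)-c)*s
        f=np.array([-np.sin(p),np.cos(p),0]);ty=np.array([np.cos(p),np.sin(p),0])
        P=np.r_[cc,z]-f*D-ty*lat
        tz=np.array([0,0,-np.cos(th)])+f*np.sin(th);tx=np.cross(ty,tz)
        rv=R.from_matrix(m.T@np.c_[tx,ty,tz]).as_rotvec();sh=m.T@(P-o['eef_pos'])*1000
        print((sh*2).round()/2,rv.round(3))
E
python3 -c "
from h import *
pushplan([.5574,.1415],-.197,[.5574,.1985],-.06,8,lat=-.0014)"
```

```text
[6.  0.  3.5] [ 0.011  0.003 -0.015]
[12.5  0.   6. ] [ 0.017  0.003 -0.031]
[19.5  0.   8.5] [ 0.023  0.003 -0.047]
[26.  0. 11.] [ 0.029  0.003 -0.063]
[33.  0. 13.] [ 0.034  0.003 -0.079]
[39.5  0.  15.5] [ 0.04   0.003 -0.096]
[46.   0.5 18. ] [ 0.046  0.003 -0.112]
[53.   0.5 20.5] [ 0.052  0.003 -0.128]
```

```bash
python3 -m jog '[[[6,0,3],[0.008,0.003,-0.015],1],[[12.5,0,6],[0.017,0.003,-0.03],1],[[19.5,0,8.5],[0.023,0.003,-0.047],1],[[26,0,11],[0.029,0.003,-0.063],1],[[33,0,13],[0.034,0.003,-0.079],1],[[39.5,0,15.5],[0.04,0.003,-0.096],1],[[46,0.5,18],[0.046,0.003,-0.112],1],[[53,0.5,20.5],[0.052,0.003,-0.128],1],[[53,0.5,20.5],[0.052,0.003,-0.128],1]]';python3 -c "
from h import *
look('19')
gotot([.5324,.0206,.036],-.06)
p,d=load('side','19');cv2.imwrite('pics/a19.png',cv2.resize(p[130:400,230:430,::-1],None,fx=2.5,fy=2.2))"; python3 m.py 19|grep -E "tote|corn"
```

```text
time_s: 37.83
eef_pos: [0.5566, 0.1133, 0.0372]
eef_rot: [-0.117, 0.717, 0.676, 0.128]
wrist_force: [2.4, -6.1, 2.0]
opening: 1.002
pos [0.556  0.1133 0.0369] shift [-88.6 -18.  -31.2] turn [0.004 0.002 0.001] q [-0.2   0.44  1.8   0.42  0.99 -0.39] F [ 2.7 -4.4  1.1]
tote ((560.5758666992188, 197.42279052734375), (151.72653198242188, 150.29991149902344), 86.61664581298828) z 0.06205365222867276
corners [[481.1000061035156, 126.0999984741211], [631.0999755859375, 117.30000305175781], [640.0999755859375, 268.70001220703125], [490.0, 277.6000061035156]]
```

View pics/a19.png

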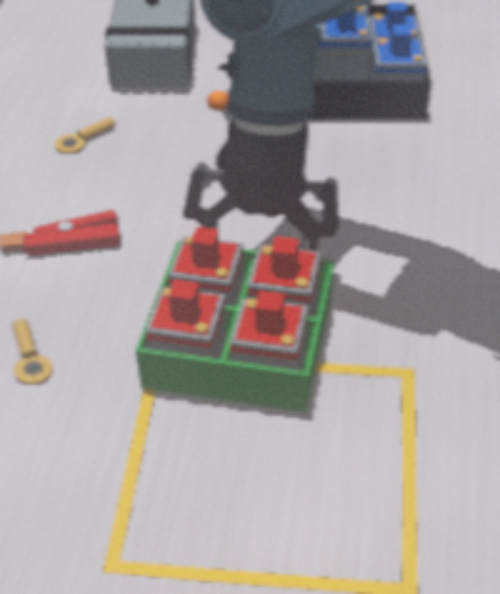

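```bash
python3 -c "
from h import *
pushplan([.5606,.1974],-.059,[.545,.265],.15,10,lat=-.0006)"
```

```text
[ 6. -0.  3.] [ 0.012  0.002 -0.02 ]
[12.  -0.   5.5] [ 0.019  0.002 -0.039]
[18.5 -0.5  8. ] [ 0.026  0.002 -0.059]
[25.  -0.5 10. ] [ 0.033  0.002 -0.079]
[31.5 -1.  12.5] [ 0.04   0.002 -0.098]
[38.  -1.  14.5] [ 0.047  0.002 -0.118]
[44.5 -1.5 17. ] [ 0.055  0.002 -0.137]
[51.  -1.5 19.5] [ 0.062  0.002 -0.157]
[57.5 -2.  22. ] [ 0.069  0.002 -0.177]
[64. -2. 24.] [ 0.076  0.002 -0.196]
```

```bash
python3 -m jog '[[[6,0,3],[0.012,0.002,-0.02],1],[[12,0,5.5],[0.019,0.002,-0.039],1],[[18.5,-0.5,8],[0.026,0.002,-0.059],1],[[25,-0.5,10],[0.033,0.002,-0.079],1],[[31.5,-1,12.5],[0.04,0.002,-0.098],1],[[38,-1,14.5],[0.047,0.002,-0.118],1],[[44.5,-1.5,17],[0.055,0.002,-0.137],1],[[51,-1.5,19.5],[0.062,0.002,-0.157],1],[[57.5,-2,22],[0.069,0.002,-0.177],1],[[64,-2,24],[0.076,0.002,-0.196],1],[[64,-2,24],[0.076,0.002,-0.196],1]]';python3 -c "
from h import *
look('20')
gotot([.5324,.0206,.036],.15)"; python3 m.py 20|grep -E "tote|corn|bay"
```

```text
time_s: 38.85
eef_pos: [0.5605, 0.1812, 0.037]
eef_rot: [-0.13, 0.642, 0.747, 0.114]
wrist_force: [3.7, -3.7, 1.2]
opening: 1.001
pos [0.5601 0.1811 0.0369] shift [-145.6  -51.2  -52. ] turn [0.004 0.002 0.   ] q [-0.07  0.49  1.72  0.4   1.04 -0.44] F [ 2.5 -3.  -0.2]
tote ((547.8466186523438, 264.2007751464844), (151.2930908203125, 150.68914794921875), 8.525824546813965) z 0.06187104805872934
corners [[461.8999938964844, 327.5], [484.20001220703125, 178.5], [633.7999877929688, 200.89999389648438], [611.5, 349.8999938964844]]
bay ((513.1381225585938, 340.43841552734375), (241.320556640625, 240.34500122070312), 2.559845209121704) [[387.20001220703125, 455.1000061035156], [398.0, 215.0], [639.0, 225.8000030517578], [628.2999877929688, 465.8999938964844]]
```

```bash
python3 -c "
from h import *
pushplan([.5478,.2642],.149,[.519,.340],.10,11,lat=.0001)"
```

```text
[ 6. -2.  3.] [0.002 0.002 0.005]
[13.  -4.   5.5] [0.    0.002 0.01 ]
[19.5 -6.   8. ] [-0.001  0.002  0.014]
[26.5 -7.5 10.5] [-0.003  0.002  0.018]
[33.5 -9.5 13. ] [-0.004  0.002  0.022]
[ 40.  -11.5  15.5] [-0.006  0.002  0.026]
[ 47.  -13.5  18. ] [-0.007  0.002  0.03 ]
[ 53.5 -15.5  20.5] [-0.009  0.002  0.035]
[ 60.5 -17.5  23. ] [-0.01   0.002  0.039]
[ 67.  -19.5  25. ] [-0.012  0.002  0.043]
[ 74.  -21.5  27.5] [-0.014  0.002  0.047]
```

```bash
python3 -m jog '[[[6,-2,3],[0.002,0.002,0.005],1],[[13,-4,5.5],[0,0.002,0.01],1],[[19.5,-6,8],[-0.001,0.002,0.014],1],[[26.5,-7.5,10.5],[-0.003,0.002,0.018],1],[[33.5,-9.5,13],[-0.004,0.002,0.022],1],[[40,-11.5,15.5],[-0.006,0.002,0.026],1],[[47,-13.5,18],[-0.007,0.002,0.03],1],[[53.5,-15.5,20.5],[-0.009,0.002,0.035],1],[[60.5,-17.5,23],[-0.01,0.002,0.039],1],[[67,-19.5,25],[-0.012,0.002,0.043],1],[[74,-21.5,27.5],[-0.014,0.002,0.047],1],[[74,-21.5,27.5],[-0.014,0.002,0.047],1]]';python3 -c "
from h import *
look('21')
gotot([.5324,.0206,.036],.15)"; python3 m.py 21|grep -E "tote|corn|bay"
```

```text
time_s: 39.95
eef_pos: [0.5281, 0.256, 0.0367]
eef_rot: [-0.128, 0.661, 0.73, 0.118]
wrist_force: [2.4, -4.6, 1.5]
opening: 1.002
pos [0.528  0.2559 0.0367] shift [-220.6  -19.   -79.7] turn [ 0.02   0.001 -0.047] q [ 0.06  0.46  1.78  0.43  0.96 -0.29] F [ 1.4 -3.4  1.6]
tote ((521.0723876953125, 339.6869812011719), (150.1240234375, 151.89695739746094), 5.050162315368652) z 0.06223904742604658
corners [[439.6000061035156, 408.70001220703125], [453.0, 257.3999938964844], [602.5, 270.6000061035156], [589.2000122070312, 421.8999938964844]]
bay ((513.1826782226562, 339.3786926269531), (241.22503662109375, 242.47740173339844), 2.585864305496216) [[387.20001220703125, 455.1000061035156], [398.20001220703125, 212.8000030517578], [639.0999755859375, 223.6999969482422], [628.2000122070312, 465.8999938964844]]
```

View pics/top21.png

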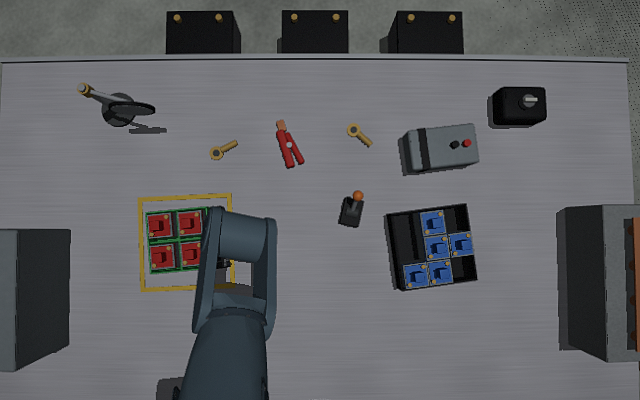

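```bash
python3 -m jog '[[[-10,0,-4],[0,0,0],1],[[-25,0,-9],[0,0,0],1],[[-47,0,-17],[0,0,0],1],[[-47,0,-17],[0,0,0],1],[[-35,0,-50],[0,0,0],0.7],[[-22,0,-85],[0,0,0],0.4],[[-9,0,-122],[0,0,0],0],[[4,0,-158],[0,0,0],0],[[4,0,-158],[0,0,0],0]]';python3 -c "
from h import *
look('22')
goto([.6787,-.1058,.20],1.344)"; python3 m.py 22
```

```text
time_s: 40.8
eef_pos: [0.5366, 0.2061, 0.1946]
eef_rot: [-0.124, 0.66, 0.731, 0.122]
wrist_force: [1.7, -0.6, 0.2]
opening: 0.301
shift mm [-301.2  113.7 -121.5] curyaw 0.1 turns [(array([-0.327, -0.242,  1.876]), np.float64(-0.25)), (array([ 0.222, -0.299, -1.23 ]), np.float64(-0.25))]
red post 95 [185.6 222.6] z 0.1177 plane [0.5627 0.3061 0.121 ] cloud [0.5627 0.3071 0.1175]
red post 85 [154.  225.2] z 0.1179 plane [0.557  0.3794 0.121 ] cloud [0.557  0.3805 0.1178]
red post 95 [188.4 254.1] z 0.1179 plane [0.4905 0.2989 0.121 ] cloud [0.4903 0.2999 0.1176]
red post 94 [156.7 257.5] z 0.1179 plane [0.4829 0.3722 0.121 ] cloud [0.4826 0.3733 0.1179]
blue post 88 [436.5 222.4] z 0.1197 plane [ 0.5601 -0.2739  0.121 ] cloud [ 0.5601 -0.2743  0.1198]
blue post 90 [465.8 244.7] z 0.1201 plane [ 0.5079 -0.3417  0.121 ] cloud [ 0.5079 -0.3421  0.12  ]
blue post 87 [440.7 248. ] z 0.1202 plane [ 0.5009 -0.2825  0.121 ] cloud [ 0.5008 -0.2827  0.1203]
blue post 92 [444.1 273.5] z 0.12 plane [ 0.4421 -0.2894  0.121 ] cloud [ 0.442  -0.2897  0.1198]
blue post 88 [419.2 277.2] z 0.12 plane [ 0.4343 -0.2314  0.121 ] cloud [ 0.4341 -0.2316  0.1201]
tote ((520.988037109375, 339.3054504394531), (150.3593292236328, 152.64227294921875), 5.0501627922058105) z 0.06183943061534991
corners [[439.3999938964844, 408.70001220703125], [452.79998779296875, 256.70001220703125], [602.5999755859375, 269.8999938964844], [589.2000122070312, 421.8999938964844]]
bay ((513.1826782226562, 339.3786926269531), (241.22503662109375, 242.47740173339844), 2.585864305496216) [[387.20001220703125, 455.1000061035156], [398.20001220703125, 212.8000030517578], [639.0999755859375, 223.6999969482422], [628.2000122070312, 465.8999938964844]]
orange 66 [357.8 195.2] [ 0.625 -0.093  0.102] [ 0.636 -0.085  0.107] plane.09 [ 0.626  -0.0943  0.092 ]
```

```bash
python3 -m jog '[[[-25,9,-10],[0.222,-0.299,-1.23],0],[[-55,21,-22],[0.222,-0.299,-1.23],0],[[-85,32,-34],[0.222,-0.299,-1.23],0],[[-115,43,-46],[0.222,-0.299,-1.23],0],[[-145,55,-58],[0.222,-0.299,-1.23],0],[[-175,66,-71],[0.222,-0.299,-1.23],0],[[-205,77,-83],[0.222,-0.299,-1.23],0],[[-235,89,-95],[0.222,-0.299,-1.23],0],[[-265,100,-107],[0.222,-0.299,-1.23],0],[[-290,109,-117],[0.222,-0.299,-1.23],0],[[-301,114,-121.5],[0.222,-0.299,-1.23],0],[[-301,114,-121.5],[0.222,-0.299,-1.23],0],[[-301,114,-121.5],[0.222,-0.299,-1.23],0],[[-301,114,-121.5],[0.222,-0.299,-1.23],0]]';python3 -c "
from h import *
goto([.6787,-.1058,.084],1.344)"
```

```text
time_s: 42.07
eef_pos: [0.6778, -0.1044, 0.1981]
eef_rot: [-0.002, 0.114, 0.994, 0.001]
wrist_force: [-0.3, -0.6, -0.7]
opening: 0.001
shift mm [ -1.7  -1.3 114.1] curyaw 1.343 turns [(array([-6.000e-03, -2.000e-03,  3.141e+00]), np.float64(-1.67)), (array([ 0.001, -0.004, -0.001]), np.float64(-1.67)), (array([-6.000e-03, -2.000e-03,  3.141e+00]), np.float64(-1.67))]
```

```bash
python3 -m jog '[[[-2,-1,40],[0,-0.004,0],0],[[-2,-1,80],[0,-0.004,0],0],[[-2,-1,114],[0,-0.004,0],0],[[-2,-1,114],[0,-0.004,0],0],[[8,-1,114],[0,-0.004,0],0],[[18,-1,114],[0,-0.004,0],0],[[28,-1,114],[0,-0.004,0],0],[[38,-1,114],[0,-0.004,0],0],[[48,-1,114],[0,-0.004,0],0],[[58,-1,114],[0,-0.004,0],0],[[68,-1,114],[0,-0.004,0],0],[[78,-1,114],[0,-0.004,0],0],[[88,-1,114],[0,-0.004,0],0],[[96,-1,114],[0,-0.004,0],0],[[96,-1,114],[0,-0.004,0],0]]'; python3 -m jog '[[[3,0,0],[0,0,0],0],[[5,0,0],[0,0,0],0],[[5,0,0],[0,0,0],0]]'
```

```text
time_s: 43.32
eef_pos: [0.583, -0.0826, 0.086]
eef_rot: [0.0, 0.113, 0.994, 0.001]
wrist_force: [0.2, 1.3, 0.6]
opening: 0.002
time_s: 43.57
eef_pos: [0.5784, -0.0813, 0.0865]
eef_rot: [0.001, 0.113, 0.994, 0.001]
wrist_force: [0.7, -0.1, 0.9]
opening: 0.002
```

```bash
python3 -m jog '[[[2,0,1],[0,0,0],0],[[4,0,2],[0,0,0],0],[[5.5,0,2],[0,0,0],0],[[5.5,0,2],[0,0,0],0]]'; python3 -m jog '[[[2,0,0],[0,0,0],0],[[3,0,0],[0,0,0],0],[[3,0,0],[0,0,0],0]]'
```

```text
time_s: 43.9
eef_pos: [0.5763, -0.081, 0.0861]
eef_rot: [0.005, 0.113, 0.994, 0.0]
wrist_force: [8.1, -0.3, 0.2]
opening: -0.0
time_s: 44.15
eef_pos: [0.5757, -0.081, 0.087]
eef_rot: [0.008, 0.114, 0.993, -0.0]
wrist_force: [8.4, -0.8, -0.9]
opening: 0.002
```

```bash
python3 -m jog '[[[3,0,1],[0,-0.01,0],0],[[5,0,2],[0,-0.01,0],0],[[5,0,2],[0,-0.01,0],0],[[5,0,2],[0,-0.01,0],0]]'; python3 -m jog '[[[-15,0,0],[0,0,0],0],[[-30,0,0],[0,0,0],0],[[-40,0,0],[0,0,0],0],[[-40,0,-40],[0,0,0],0],[[-40,0,-80],[0,0,0],0],[[-40,0,-120],[0,0,0],0],[[-40,0,-150],[0,0,0],0],[[-40,80,-150],[0,0,0],0],[[-40,80,-150],[0,0,0],0]]'; python3 -c "
from h import *
look('23')
p,d=load('side','23');cv2.imwrite('pics/a23.png',cv2.resize(p[100:400,220:450,::-1],None,fx=3,fy=2))"; python3 m.py 23
```

```text
time_s: 44.48
eef_pos: [0.5753, -0.0811, 0.0871]
eef_rot: [0.018, 0.114, 0.993, -0.002]
wrist_force: [11.2, -1.8, 0.4]
opening: 0.002
time_s: 45.23
eef_pos: [0.6282, -0.0123, 0.2415]
eef_rot: [0.02, 0.116, 0.993, -0.002]
wrist_force: [0.5, 0.1, -1.2]
opening: -0.002
red post 95 [185.7 222.7] z 0.118 plane [0.5626 0.3059 0.121 ] cloud [0.5626 0.3068 0.1176]
red post 84 [153.9 225.2] z 0.1181 plane [0.557  0.3795 0.121 ] cloud [0.557  0.3805 0.118 ]
red post 95 [188.4 254.1] z 0.1174 plane [0.4905 0.2989 0.121 ] cloud [0.4902 0.2999 0.1175]
red post 94 [156.7 257.5] z 0.1174 plane [0.4829 0.3722 0.121 ] cloud [0.4826 0.3734 0.1174]
blue post 88 [436.5 222.4] z 0.1203 plane [ 0.5601 -0.2739  0.121 ] cloud [ 0.5601 -0.2741  0.1203]
blue post 90 [465.8 244.7] z 0.1202 plane [ 0.5079 -0.3417  0.121 ] cloud [ 0.5079 -0.3422  0.1198]
blue post 86 [440.6 248. ] z 0.1203 plane [ 0.5008 -0.2823  0.121 ] cloud [ 0.5008 -0.2825  0.1205]
blue post 92 [444.  273.4] z 0.1197 plane [ 0.4423 -0.2892  0.121 ] cloud [ 0.4421 -0.2896  0.1196]
blue post 88 [419.2 277.2] z 0.1199 plane [ 0.4343 -0.2314  0.121 ] cloud [ 0.4341 -0.2316  0.12  ]
tote ((520.982666015625, 339.3657531738281), (150.3593292236328, 152.5211944580078), 5.0501627922058105) z 0.061908421873089425
corners [[439.3999938964844, 408.70001220703125], [452.79998779296875, 256.79998779296875], [602.5999755859375, 270.0], [589.2000122070312, 421.8999938964844]]
bay ((513.189208984375, 339.2952880859375), (241.320556640625, 242.4706573486328), 2.559845209121704) [[387.20001220703125, 455.0], [398.1000061035156, 212.8000030517578], [639.0999755859375, 223.60000610351562], [628.2999877929688, 465.79998779296875]]
```

View pics/a23.png

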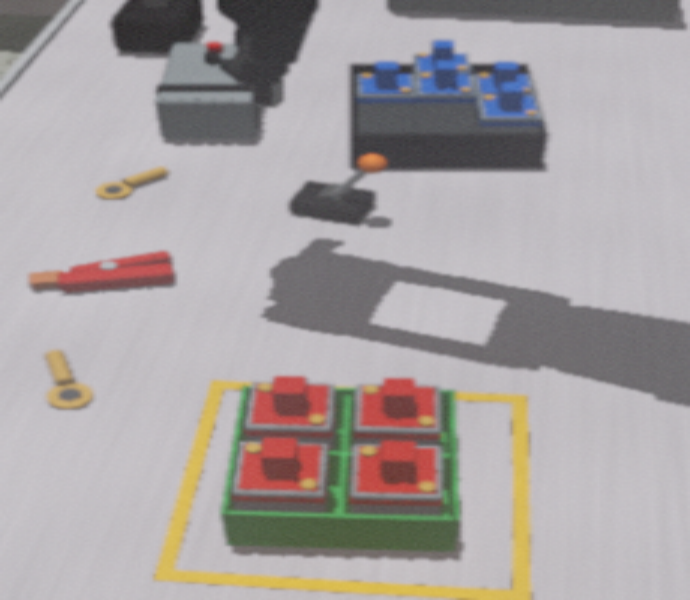

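View pics/top23.png

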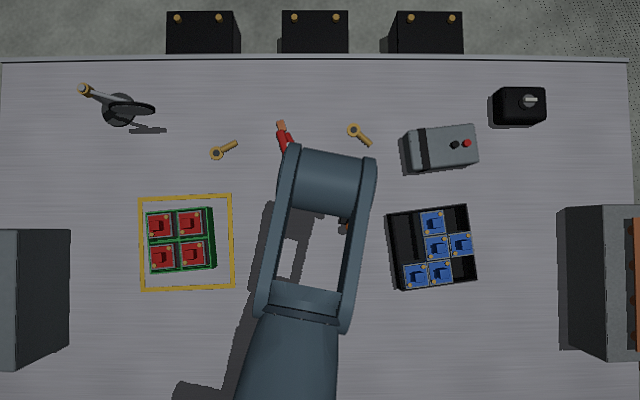

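```bash
python3 -c "
from h import *
for t in('0','23','9'):
    p,d=load('side',t);h=cv2.cvtColor(p,cv2.COLOR_RGB2HSV).astype(int);m=(h[...,0]>4)&(h[...,0]<18)&(h[...,1]>130);m[:165]=0;m[200:]=0;m[:,:300]=0;m[:,:][:,365:]=0
    c=np.argwhere(m).mean(0);print(t,m.sum(),c,plane('side',[c[::-1]],.092))
"
python3 -m jog '[[[0,60,0],[0,0,0],0],[[-20,120,-10],[0,0,0],0],[[-20,120,-10],[0,0,0],0],[[-20,120,-10],[0,0,0],0],[[-20,120,-10],[0,0,0],0]]'; python3 -c "
from h import *
look('24')"; python3 m.py 24 | grep -E "tote|orange"
```

```text
0 51 [178.94117647 341.47058824] [[ 0.55633782 -0.08914768  0.092     ]]
23 54 [180.03703704 343.62962963] [[ 0.55006059 -0.08520347  0.092     ]]
9 34 [174.64705882 316.82352941] [[ 0.62502525 -0.09942821  0.092     ]]
time_s: 45.75
eef_pos: [0.6728, 0.1082, 0.2486]
eef_rot: [0.017, 0.11, 0.994, -0.001]
wrist_force: [-0.3, 0.3, 0.2]
opening: -0.003
tote ((518.4977416992188, 366.8741149902344), (150.0023651123047, 98.05780792236328), 4.501923561096191) z 0.062224510063345395
orange 77 [350.8 226.6] [ 0.552 -0.076  0.101] [ 0.562 -0.065  0.107] plane.09 [ 0.5515 -0.077   0.092 ]
```

```bash
python3 -m jog '[[[0,-40,0],[0,0,0],0],[[0,-80,0],[0,0,0],0],[[20,-110,0],[0,0,0],0],[[20,-110,0],[0,0,0],0],[[20,-110,0],[0,0,0],0]]'; python3 -c "
from h import *
look('25')"; python3 m.py 25 | grep -E "tote|corn|red|orange"
```

```text
time_s: 46.27
eef_pos: [0.6263, -0.0005, 0.2469]
eef_rot: [0.015, 0.114, 0.993, -0.001]
wrist_force: [0.3, -0.1, 0.3]
opening: -0.003
red post 94 [185.6 222.7] z 0.1178 plane [0.5627 0.306  0.121 ] cloud [0.5627 0.307  0.1175]
red post 85 [154.  225.2] z 0.1179 plane [0.557  0.3794 0.121 ] cloud [0.557  0.3805 0.1178]
red post 95 [188.4 254.1] z 0.118 plane [0.4905 0.2989 0.121 ] cloud [0.4903 0.2998 0.1177]
red post 93 [156.7 257.6] z 0.1176 plane [0.4828 0.3721 0.121 ] cloud [0.4825 0.3733 0.1176]
tote ((521.1103515625, 339.2395324707031), (150.638427734375, 152.3891143798828), 5.334691047668457) z 0.061488437623758774
corners [[439.0, 408.1000061035156], [453.20001220703125, 256.3999938964844], [603.2000122070312, 270.3999938964844], [589.0, 422.1000061035156]]
```

Everything is in place and the robot is touching nothing, so I'm handing in.

```bash
python3 -c "
from bench import *
print(hand_in())"
```

```text
the job is handed in; nothing more can be done
None
```

The job is done in the order you asked and handed in at about 46 s, with the arm clear of everything.

- **Lever off:** I pushed the lever over until it stopped. The knob was then seen within 1 mm of where the far stop should put it.
- **Cells:** There were four weak cells. I drew each one out and stood it in its own tote compartment. All four post tops read about 118 mm high, against 119 mm expected for a cell standing on the tote floor. The five blue cells still stand in the crate; some moved by about 1 mm as their neighbours came out.
- **Tote:** I slid it with the open fingers, without lifting it. It stands about 8 mm from the bay centre and is turned about 2.5° relative to it. All four corners are at least 20 mm inside the yellow line. I saw no knock to the tote at any point.
- **Lever on:** I pushed it back until it stopped. From the top camera the knob is within 1 mm of the near stop.

**Checks that disagreed:**
- The side camera put the knob about 8 mm off in y, as it did for every lever position.
- One tote reading showed the tote too small because the arm was in the way. I moved the arm and measured again; that clear reading gives the figures above.

The highest wrist force I read was about 22 N, during the first lever throw. The clamp, terminals and pack looked unmoved in the pictures, though I did not measure them.

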